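# Set the bench magnifier over the yellow can and lock it

## Task

Take the tall pale metal cone out of the magnifier's way and stand it upright on the flat brown carton. Then swing the magnifier arm by its orange handle until the lens is centred over the open yellow can, leave it there, and only then push the red lock lever on top of the post through its quarter turn, right up to its stop. Do not shift or knock anything else on the mat or round about.

Things in the scene. Friction and masses are not known exactly. Their poses are not given: they have to be found in the camera images.
- stand: grey magnifier stand, fixed to the bench; place and yaw vary. Origin on the bench on the axis of the upright steel post (22 mm thick, top at 182 mm), z up, x away from the robot at yaw 0. Foot 110 mm across, 28 mm high. A second column, 20 mm thick, stands 100 mm behind the post and carries the lamp
- lamp (a point): middle of the underside of the fixed lamp (two white tubes between grey end caps), 380 mm above the bench, 45 mm in front of the post axis. It reaches 46 mm to the front and back and 88 mm to each side of this point, over the lever and close to the cone: a tool coming straight down cannot get at the lever. Lean it 25 to 50 degrees and come in under the lamp from the front
- magnifier (a joint): angle (rad) of the magnifier arm about the post; 0 = it points to the stand's front (-x of the stand), positive = counter-clockwise from above: at +1.57 it points to the stand's -y (the robot's right). Stops at -1.75 and 1.95; starts near -1.55. Friction holds it where it is left; 2 N at the handle moves it. 112 to 124 mm above the bench, it clears the cans and jar but strikes the cone
- lens_center (a point): centre of the round clear lens in its black ring (72 mm across, 12 mm thick), 115 mm from the post axis, 118 mm above the bench
- lens_handle (a point): gripping point of the magnifier's orange handle: a round upright rod 14 mm thick, on the arm's outer end, 162 mm from the post axis in line with the lens. It rises from 124 to 180 mm above the bench; the point lies on its axis at 160 mm
- lock (a joint): angle (rad) of the red cam-lock lever on top of the post, turning about the post axis. 0 = it points 45 degrees to the left of the stand's front (towards -x, +y of the stand); it turns counter-clockwise from above, passing the front, to its stop at 1.57, where it points 45 degrees to the right (-x, -y). Starts between 0 and 0.2. Stays where it is left; about 2.5 N at the knob moves it
- lock_knob (a point): gripping point of the lever's upright red knob: round, 20 mm thick, from 187 to 235 mm above the bench, 80 mm from the post axis; the point lies on its axis at 215 mm. The lever's flat arm runs below it, 186 to 196 mm above the bench
- cone: pale spun-metal cone, loose, upright on the mat between the magnifier arm and the cans, 138 mm high, 0.11 to 0.23 kg. Foot 62 mm across, tapering to 36 mm at 122 mm height; above that a flange 60 mm across from 130 to 138 mm: hold it across this flange (it hangs upright), as lower down the flange gets in the way of a tilted gripper. Origin: centre of its underside, z up
- carton: flat brown carton with a taped lid, fixed, on the right: 128 mm along its x, 220 mm along its y, 35 mm high. Origin: centre of its underside, z up
- yellow_can: open can with a yellow and black band, 58 mm across, 85 mm high, on the mat, loose, 115 mm from the post axis (to about 4 mm), so the lens can come right over it. Origin: centre of its underside. Which of three places on the mat it has varies
- green_can: open can with a green and red band, 55 mm across, 88 mm high, loose on the mat, a bystander. Origin: centre of its underside
- green_jar: white jar with a green lid, 52 mm across, 94 mm high, loose on the mat, a bystander. Origin: centre of its underside
- mat: thin round black rubber mat, 350 mm across and 3 mm thick, fixed, centred on the post; the cone, cans and jar stand on it. Origin: centre of its underside
- cup: empty white mixing cup, 91 mm across, 122 mm high, loose, front left, a bystander. Origin: centre of its underside
- red_jar: white jar with a red lid, 52 mm across, 94 mm high, loose, at the back left, a bystander. Origin: centre of its underside
- blue_tin: open light-blue tin, 108 mm across, 63 mm high, loose, at the back right, a bystander. Origin: centre of its underside

How it is judged (in metres and radians):
On the way, in this order (a step that is already met when the one before it is completed fails the run):
1. the cone stands upright on the carton, let go (x of cone in the frame of carton between -0.045 and 0.045 m and y of cone in the frame of carton between -0.09 and 0.09 m and z of cone in the frame of carton between 0.028 and 0.045 m and angle between cone's own z axis and vertical below 0.1 rad and linear speed of cone below 0.02 m/s and contact force between the fingers and cone below 0.1 N), for 0.2 s.
2. the lens is centred over the yellow can (14 mm) and the arm is still (horizontal distance between lens_center and yellow_can below 0.014 m and velocity of joint magnifier between -0.05 and 0.05 rad/s), for 0.2 s.
3. the lock lever is pushed to its stop (value of joint lock above 1.48 rad), for 0.2 s.
At the end, for the whole second after the job is handed in: The cone stands upright (within 6 degrees) and at rest on the carton, its axis within 45 mm of the carton's centre across and 90 mm along; the lens centre is within 14 mm of the yellow can's centre seen from above, the arm still; the lock lever is past 1.48 of its 1.57 rad (all of step 1 and all of step 2 and value of joint lock above 1.48 rad); the robot touches nothing.
It fails at once if the yellow can, green can or green-lidded jar on the mat is shifted by more than 12 mm or tipped (distance of any of yellow_can, green_can, green_jar from where it was at the start of the episode above 0.012 m or angle between any of yellow_can, green_can, green_jar's own z axis and vertical above 0.35 rad).
It fails at once if the mixing cup, red-lidded jar or blue tin beside the work is shifted by more than 20 mm (distance of any of cup, red_jar, blue_tin from where it was at the start of the episode above 0.02 m).
It fails at once if the cone is tipped over (leans more than 45 degrees) (angle between cone's own z axis and vertical above 0.8 rad).
It also fails if it takes over 72 s, if anything falls off the work surface, if the arm or the gripper's body presses on something with over 40 N, if the wrist force passes 120 N, or if a joint passes its speed limit or range.

## Robot

A 6-joint arm with a two-finger parallel gripper is mounted at the origin on a cart in front of the work surface, level with it; the furniture and walls round the work are solid. World frame = base frame: x ahead of the robot, y to its left, z up, the work surface at z = 0. Lengths are in m, angles in degrees, forces in N, time in s.
With the tool pointing down it reaches from about 0.4 to 0.825 m from the base axis. Payload 7 kg.
Tool frame: the origin (TCP) lies at the very end of the fingers, on their centre line; the grasp point (between the pads) lies 19 mm behind it; z points along the fingers, y is the line along which they close (so a half turn about z gives the same grasp; the last joint's range is limited). The gripper opens to 88 mm and grips with 3 to 60 N. Pads are 19 mm wide; open, the fingers measure 130 mm over their backs; the gripper's body (78 mm by 193 mm) begins 47 mm behind the grasp point.
Start: joints at [-51.503, 20.546, 0.682, 0, -70.136, -16.507], TCP at [0.253, -0.626, 0.227] pointing down, gripper open.
Joint ranges: [-176.03, 176.03], [-82.01, 121.73], [-58.28, 71.71], [-173.87, 95.51], [-174.79, -0.11], [-173.66, 173.66]. Speed limits (degrees/s): [136.94, 136.94, 172.46, 180, 180, 180].

## Interface

Orientations are given as [roll, pitch, yaw] about the fixed x, y, z axes, in that order (R = Rz(yaw) Ry(pitch) Rx(roll)).
In Python, from plant import get_state, imaging, r, finder gives the robot as it stands.
- The arm moves only by the shell command python3 -m handwheel 'ROWS' [FORCE]. ROWS is JSON, a list of rows, each a list of 5 numbers: the closure, from 0 (fully open) to 1 (shut), then the shift along the world's x, y, z in cm, then the turn about the world's z in degrees. A call has 1 to 8 rows; each row is the pose to reach, as a shift and turn from the pose commanded when the call began; what a row does not reach only later rows make up. A row lasts 1/8 s, in which the tool goes at most 62.5 mm and 10.7 degrees, less where a joint would pass 70% of its speed; a pose out of reach is approached as far as the arm can. A call with a gripper value outside its range is refused whole. The fingers move at their own pace and stop on an object; FORCE is the grip in N (left out, the last holds). Time passes only in rows, so rows that repeat a pose let the fingers close. It gives the time, the measured TCP pose, the force, the opening and the grip force at its end, in the units of the state.
- get_state(): the state, without advancing time (a new reading comes with each control period).
- imaging.capture(name): name is "side" or "top" or "wrist"; returns (picture, depth): 420x560x3 uint8, red, green, blue; 420x560 float32, m along the optical axis (not along the pixel's ray), 0 where there is no reading.
- imaging.get_calibration(name): a dict with "fx", "fy", "cx", "cy" (pixels), "dist" ([k1, k2, p1, p2, k3] as OpenCV has them; the pictures are not rectified), "rvec" (rotation vector, rad) and "tvec" (3), from world to camera coordinates, as OpenCV has them; the wrist camera has in their place "hand_eye" (4x4, takes a point from camera to tool coordinates, whose origin is the TCP and whose axes are the flange's). Camera axes: x right, y down, z forward; pixel columns grow to the right and rows downward; lengths in m; the calibration is good to about 2 mm. A picture is of the moment at which its call begins: read the wrist's pose just before it. get_calibration takes no time and is no camera call.
- r.close_job(): hands the job in; it is judged then, once.
Trained networks look in the newest picture that a camera, given by its name, has taken for a name from the list of things; names that differ only in an ending like _2 or _b are one class to them, and where a whole thing is asked for, a point or a joint stands for the part that bears it (a point fixed in the world has none). Each returns a list of dicts, best first, with "p" (0 to 1); they miss things now and then, are a little off and sometimes report something else, mostly with a low value. They report only what shows in the picture. A call takes as long as a camera call.
- finder.cut_out(camera, query): "region" (420x560 bool, what is visible of it) and "pixel" ([column, row] in pixels, amid what is visible of it).
The state is a dict: "time_s": time; "joints": joint angles; "qd": joint speeds; "joint_torque": joint torques, N m; "tcp_pos": TCP position; "eef_rot": TCP orientation; "contact_force": force on the tool from outside, world axes, zero at the start; "moment": the same for the moment, N m; "gripper_width": finger opening in m; "gripper_force": force on a finger pad.
Only numpy, scipy, OpenCV 4.12 (cv2) and the standard library are available. Lean on these libraries where they do the work, as an engineer would, in place of code of your own. Each camera call takes 0.05 s, during which the arm holds its last target. There are 200 camera calls.

## Working session

There is one attempt and no reset: what is moved stays moved. The work goes in short steps, Python scripts to look and compute and a shell command to move; the robot and the scene stay as the last step left them, time stands still between calls to the robot, and variables do not carry over. Pictures are saved under pics/ and viewed, at most 10 in all, crops included, and the job is handed in when it is done.

```bash
ls; mkdir -p pics; cat > h.py <<'E'
import numpy as np, cv2
from plant import get_state, imaging, r, finder
from scipy.spatial.transform import Rotation as R
def cam(name):
    c=imaging.get_calibration(name); K=np.array([[c['fx'],0,c['cx']],[0,c['fy'],c['cy']],[0,0,1.]])
    d=np.array(c['dist'],float)
    if 'hand_eye' in c:
        s=get_state(); T=np.eye(4); T[:3,:3]=R.from_euler('xyz',s['eef_rot'],degrees=True).as_matrix(); T[:3,3]=s['tcp_pos']
        M=T@np.array(c['hand_eye'])
    else:
        A=np.eye(4); A[:3,:3]=cv2.Rodrigues(np.array(c['rvec'],float))[0]; A[:3,3]=np.ravel(c['tvec']); M=np.linalg.inv(A)
    return K,d,M
def ray(C,px):
    K,d,M=C
    n=cv2.undistortPoints(np.array(px,float).reshape(-1,1,2),K,d).reshape(-1,2)
    return M[:3,3], np.c_[n,np.ones(len(n))]@M[:3,:3].T
def at_z(C,px,z):
    o,v=ray(C,px); return o+v*((z-o[2])/v[:,2])[:,None]
def pts(C,dep,mask):
    rr,cc=np.nonzero(mask&(dep>0)); o,v=ray(C,np.c_[cc,rr]); return o+v*dep[rr,cc][:,None]
def save(p,n): cv2.imwrite('pics/'+n,p[:,:,::-1])
E
python3 - <<'E'
from h import *
print(get_state())
for n in ('top','side'):
    C=cam(n); p,d=imaging.capture(n); save(p,n+'0.png'); np.savez(n+'0.npz',p=p,d=d)
    print(n,C[2].round(3).tolist(),C[0][0,0])
    for q in ['stand','magnifier','lock','cone','carton','yellow_can','green_can','green_jar','mat','cup','red_jar','blue_tin','lens_handle']:
        f=finder.cut_out(n,q)
        for b in f[:1]:
            P=pts(C,d,b['region']); 
            if len(P): print(q,round(b['p'],2),np.round(b['pixel']),len(P),np.median(P,0).round(3),np.percentile(P,2,0).round(3),np.percentile(P,98,0).round(3))
E
python3 -m handwheel --help
```

```text
pics
{'time_s': 0.0, 'joints': array([-5.15052310e+01,  2.05910269e+01,  6.32892185e-01, -1.95784362e-02,
       -7.01352659e+01, -1.65074167e+01]), 'qd': array([ 0.12081699, -0.07603805, -0.01957183, -0.00567468, -0.03930681,
       -0.05140222]), 'joint_torque': array([ 3.03870647e-04, -5.82716775e+01,  2.93062162e+01,  6.99715465e+00,
        7.05628467e-03, -1.24163557e-04]), 'tcp_pos': array([ 0.25251294, -0.62545713,  0.2256223 ]), 'eef_rot': array([ 1.79905219e+02, -8.89497979e-03, -1.58019308e+02]), 'contact_force': array([-0.60879075,  0.00395947,  0.60509646]), 'moment': array([-0.0056773 ,  0.01845931, -0.03093075]), 'gripper_force': 0.0, 'gripper_width': 0.08741223931737054}
top [[-0.31, -0.916, 0.254, 0.259], [-0.951, 0.3, -0.076, 0.111], [-0.007, -0.265, -0.964, 1.447], [0.0, 0.0, 0.0, 1.0]] 452.3086915784925
stand 0.76 [269. 196.] 3971 [0.6   0.017 0.402] [ 0.531 -0.083  0.001] [0.747 0.151 0.43 ]
magnifier 0.66 [270. 194.] 3790 [0.598 0.018 0.403] [ 0.531 -0.079  0.014] [0.723 0.153 0.43 ]
lock 0.74 [269. 201.] 144 [0.615 0.022 0.202] [ 0.547 -0.002  0.193] [0.637 0.0
[... 1560 characters left out ...]
yellow_can 0.96 [276. 258.] 404 [ 0.51  -0.051  0.063] [ 0.487 -0.062  0.009] [ 0.538 -0.005  0.09 ]
green_can 0.65 [305. 273.] 1955 [ 0.641 -0.058  0.005] [ 0.454 -0.156 -0.   ] [0.778 0.132 0.021]
mat 0.57 [304. 271.] 1871 [ 0.646 -0.06   0.005] [ 0.456 -0.156  0.   ] [0.777 0.132 0.019]
cup 0.21 [287. 225.] 242 [0.606 0.098 0.123] [ 0.568 -0.007  0.112] [0.633 0.16  0.132]
red_jar 0.7 [294. 202.] 218 [0.698 0.354 0.069] [0.676 0.34  0.019] [0.743 0.413 0.099]
blue_tin 0.73 [358. 293.] 995 [ 0.712 -0.274  0.036] [ 0.66  -0.329  0.003] [ 0.762 -0.225  0.065]
lens_handle 0.5 [288. 225.] 268 [0.606 0.097 0.123] [ 0.567 -0.008  0.111] [0.632 0.161 0.13 ]invalid input: not JSON, or not a number
```

View pics/side0.png

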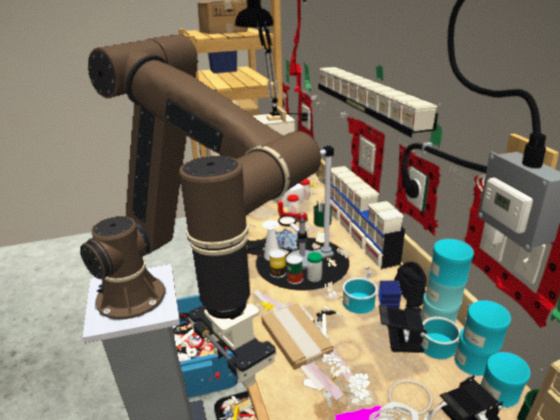

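View pics/top0.png

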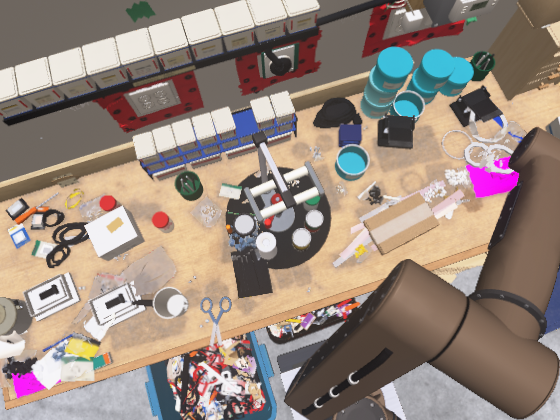

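```bash
python3 - <<'E'
from h import *
from scipy.optimize import least_squares
Z=np.load('top0.npz');C=cam('top');d=Z['d']
allp=pts(C,d,np.ones_like(d,bool))
Z2=np.load('side0.npz');al2=pts(cam('side'),Z2['d'],np.ones_like(d,bool))
A=np.vstack([allp,al2])
def circ(P,rad):
    f=lambda c:np.hypot(P[:,0]-c[0],P[:,1]-c[1])-rad
    s=least_squares(f,P[:,:2].mean(0),loss='soft_l1',f_scale=.002); return s.x.round(4),np.abs(f(s.x)).mean().round(4),len(P)
def sel(x0,x1,y0,y1,z0,z1,A=A): return A[(A[:,0]>x0)&(A[:,0]<x1)&(A[:,1]>y0)&(A[:,1]<y1)&(A[:,2]>z0)&(A[:,2]<z1)]
L=sel(.4,.8,-.15,.15,.36,.45); print('lamp',L.min(0),L.max(0),cv2.minAreaRect(L[:,:2].astype(np.float32)*1000))
Fl=sel(.47,.57,.03,.13,.128,.145); print('flange',cv2.minEnclosingCircle(Fl[:,:2].astype(np.float32)),len(Fl),np.median(Fl,0))
for n,b in dict(y=(.47,.56,-.075,.01),g=(.52,.59,-.13,-.057)).items():
    q=sel(*b,.078,.1); print(n,cv2.minEnclosingCircle(q[:,:2].astype(np.float32)),len(q))
q=sel(.38,.56,-.5,-.23,.025,.05); print('carton',cv2.minAreaRect(q[:,:2].astype(np.float32)*1000))
q=sel(.5,.7,-.06,.1,.195,.25); print('knob',np.median(q,0),q[q[:,2]>.21].mean(0), len(q[q[:,2]>.21]))
k=sel(.5,.7,-.06,.1,.225,.25);print('knobtop',k.mean(0),len(k))
q=sel(.5,.7,.05,.25,.132,.178); print('handle',q.mean(0),np.median(q,0),len(q))
p=sel(.59,.66,-.03,.04,.05,.105); print('post',circ(p,.011))
p=sel(.67,.80,-.06,.08,.05,.35); print('col',circ(p,.010))
ft=sel(.55,.69,-.06,.07,.022,.034); print('foot',cv2.minEnclosingCircle(ft[:,:2].astype(np.float32)))
E
```

```text
lamp [ 0.52010936 -0.08789407  0.36031588] [0.73493575 0.09511324 0.43519475] ((631.8010864257812, 10.410026550292969), (205.7462615966797, 175.28384399414062), 6.561690330505371)
flange ((0.5367940068244934, 0.08908557146787643), 0.04879575967788696) 412 [0.52453478 0.07885536 0.13843898]
y ((0.5276771783828735, -0.04140268266201019), 0.04601312428712845) 472
g ((0.5494678020477295, -0.08330801129341125), 0.03758985921740532) 417
carton ((487.20135498046875, -369.93243408203125), (161.18350219726562, 269.63677978515625), 8.176371574401855)
knob [0.5864338  0.0332446  0.20222371] [0.55440802 0.05639224 0.22822263] 100
knobtop [0.55513823 0.05681258 0.23324928] 70
handle [0.52995263 0.08479282 0.14030386] [0.52777502 0.08230319 0.13908683] 373
post (array([0.6196, 0.011 ]), np.float64(0.0032), 86)
col (array([0.72  , 0.0224]), np.float64(0.0018), 613)
foot ((0.6292406320571899, 0.010511363856494427), 0.06443130970001221)
```

The side picture shows the cone at about (270,240) left of the yellow can (277,262), with the green can (295,268) and jar (314,265) beyond it. The top picture shows the lamp at (285,197) over the lever, the cone flange at (266,243), and the carton at (400,223). Next I check how the commanded pose behaves at the edge of reach, because the rows carry no tilt.

```bash
python3 -m handwheel '[[0,0,0,6,0],[0,0,0,12,0],[0,0,0,18,0],[0,0,0,24,0],[0,0,0,30,0],[0,0,0,36,0],[0,0,0,42,0],[0,0,0,48,0]]'; python3 -m handwheel '[[0,0,0,6,0],[0,0,0,12,0],[0,0,0,18,0],[0,0,0,24,0],[0,0,0,30,0],[0,0,0,36,0],[0,0,0,42,0],[0,0,0,48,0]]'; python3 -c "
from h import *
print(get_state()['joints'].round(2))"
```

```text
time_s: 2.4
tcp_pos: [0.246, -0.6093, 0.6693]
eef_rot: [-179.2, -0.4, -158.1]
contact_force: [-12.1, -28.4, 37.3]
gripper_width: 0.0875
gripper_force: 0.0
time_s: 3.4
tcp_pos: [0.1998, -0.4962, 0.761]
eef_rot: [-176.8, -0.7, -158.0]
contact_force: [-0.9, 0.0, -0.5]
gripper_width: 0.0874
gripper_force: 0.0
[ -45.63   19.45   71.65    2.94 -139.47  -20.1 ]
```

```bash
python3 -m handwheel '[[0,0,0,6,0],[0,0,0,12,0],[0,0,0,18,0],[0,0,0,24,0],[0,0,0,30,0],[0,0,0,36,0],[0,0,0,42,0],[0,0,0,48,0]]';  python3 -m handwheel '[[0,0,0,-3,0],[0,0,0,-6,0],[0,0,0,-9,0],[0,0,0,-12,0],[0,0,0,-12,0]]'; python3 -c "
from h import *
print(get_state()['joints'].round(2))"
```

```text
time_s: 4.4
tcp_pos: [0.162, -0.4033, 0.8175]
eef_rot: [-174.9, -1.3, -158.1]
contact_force: [0.3, 0.6, -0.4]
gripper_width: 0.0875
gripper_force: 0.0
time_s: 5.03
tcp_pos: [0.1615, -0.4029, 0.6963]
eef_rot: [-175.0, -1.4, -158.0]
contact_force: [-0.7, 0.3, 0.7]
gripper_width: 0.0876
gripper_force: 0.0
[ -38.42   -2.11   32.17    4.23 -120.58  -27.3 ]
```

```bash
python3 -m handwheel '[[0,1.5,-3.8,-1,-10.7],[0,3,-7.6,-2,-21],[0,4.5,-11.4,-3,-32],[0,6,-15.2,-4,-42],[0,7.5,-19,-5,-53],[0,9,-22.8,-6,-64],[0,10.5,-26.6,-8,-75],[0,12,-30.4,-10,-85]]'; python3 -m handwheel '[[0,2,-5,0,-5],[0,4,-10,0,-5],[0,6,-15,0,-5],[0,8,-20,0,-5],[0,10,-25,0,-5],[0,12,-30,0,-5],[0,14,-35,0,-5],[0,16,-40,0,-5]]'; python3 -c "
from h import *
s=get_state();print(s['joints'].round(2)); print(R.from_euler('xyz',s['eef_rot'],degrees=True).as_matrix().round(3))"
```

```text
time_s: 6.02
tcp_pos: [0.2794, -0.7003, 0.5778]
eef_rot: [-174.6, -1.5, 116.7]
contact_force: [1.3, 0.0, 0.3]
gripper_width: 0.0876
gripper_force: 0.0
time_s: 7.02
tcp_pos: [0.32, -0.8213, 0.4562]
eef_rot: [-174.3, 2.3, 112.3]
contact_force: [0.5, 0.7, -0.0]
gripper_width: 0.0875
gripper_force: 0.0
[ -53.53   46.41   71.71    6.73 -114.33 -101.46]
[[-0.379  0.922 -0.077]
 [ 0.924  0.374 -0.075]
 [-0.04  -0.1   -0.994]]
```

```bash
for i in 1 2; do python3 -m handwheel '[[0,2.2,-5.8,0,0]]' | sed -n 1,3p; done; python3 -m handwheel '[[0,16,-40,20,0]]' | sed -n 1,3p;  python3 -m handwheel '[[0,0,0,30,0]]' | sed -n 1,3p; python3 -m handwheel '[[0,0,0,0,0]]' | sed -n 1,3p
```

```text
time_s: 7.15
tcp_pos: [0.3289, -0.8501, 0.4353]
eef_rot: [-173.9, 4.4, 112.5]
time_s: 7.28
tcp_pos: [0.3383, -0.8788, 0.4124]
eef_rot: [-173.6, 6.4, 112.7]
time_s: 7.4
tcp_pos: [0.3441, -0.8963, 0.409]
eef_rot: [-173.2, 8.6, 113.0]
time_s: 7.52
tcp_pos: [0.3363, -0.8769, 0.4505]
eef_rot: [-172.9, 9.5, 113.2]
time_s: 7.65
tcp_pos: [0.3334, -0.8743, 0.466]
eef_rot: [-172.9, 10.5, 113.2]
```

```bash
python3 -m handwheel '[[0,0,0,0,-8],[0,0,0,0,-16]]' | sed -n 1,3p; for i in 1 2 3 4 5 6 7 8; do python3 -m handwheel '[[0,2.1,-5.3,3,0]]' | sed -n 2,3p; done;  python3 -c "
from h import *
s=get_state();print(s['joints'].round(2)); print(R.from_euler('xyz',s['eef_rot'],degrees=True).as_matrix().round(3))"
```

```text
time_s: 7.9
tcp_pos: [0.3318, -0.8689, 0.4562]
eef_rot: [-173.1, 10.7, 97.0]
tcp_pos: [0.3374, -0.8863, 0.4575]
eef_rot: [-173.3, 13.2, 97.5]
tcp_pos: [0.3417, -0.9042, 0.4602]
eef_rot: [-173.5, 15.8, 97.9]
tcp_pos: [0.3465, -0.9218, 0.4631]
eef_rot: [-173.7, 18.3, 98.2]
tcp_pos: [0.3516, -0.9396, 0.4662]
eef_rot: [-173.9, 20.9, 98.5]
tcp_pos: [0.3568, -0.9575, 0.4696]
eef_rot: [-174.1, 23.5, 98.8]
tcp_pos: [0.3621, -0.9753, 0.4733]
eef_rot: [-174.3, 26.1, 99.0]
tcp_pos: [0.3676, -0.9932, 0.4774]
eef_rot: [-174.4, 28.7, 99.3]
tcp_pos: [0.373, -1.0111, 0.4816]
eef_rot: [-174.6, 31.3, 99.6]
[ -53.48   50.7    71.71   18.61  -85.1  -115.72]
[[-0.143  0.99  -0.006]
 [ 0.843  0.118 -0.525]
 [-0.519 -0.081 -0.851]]
```

```bash
python3 -m handwheel '[[0,0,0,0,-10],[0,0,0,0,-20],[0,0,0,0,-30]]' | sed -n 1,3p; for i in 1 2 3 ; do python3 -m handwheel '[[0,2.1,-5.3,3,0]]' | sed -n 2,3p; done;  python3 -c "
from h import *
s=get_state();print(s['joints'].round(2)); print(R.from_euler('xyz',s['eef_rot'],degrees=True).as_matrix().round(3))"
```

```text
time_s: 9.28
tcp_pos: [0.3573, -0.982, 0.4608]
eef_rot: [-175.8, 33.0, 69.5]
tcp_pos: [0.3621, -1.0005, 0.4638]
eef_rot: [-177.1, 35.0, 70.0]
tcp_pos: [0.3627, -1.0197, 0.4718]
eef_rot: [-178.7, 37.3, 70.1]
tcp_pos: [0.3646, -1.038, 0.4781]
eef_rot: [179.7, 39.5, 70.1]
[ -51.25   55.45   71.71   32.93  -83.98 -145.5 ]
[[ 0.263  0.941 -0.212]
 [ 0.726 -0.338 -0.599]
 [-0.636  0.004 -0.772]]
```

```bash
python3 -m handwheel '[[0,0,6,0,7],[0,0,12,0,14],[0,0,18,0,21],[0,0,24,0,28],[0,1,30,0,35],[0,2,36,0,42],[0,3,42,0,49],[0,4,48,0,56]]' | sed -n 1,3p;python3 -m handwheel '[[0,0,6,-1,7],[0,1,12,-2,14],[0,2,18,-4,21],[0,3,24,-6,28],[0,4,30,-8,35],[0,4.5,36,-10,42],[0,5,42,-12,49],[0,5,48,-12,56]]' | sed -n 1,3p;python3 -m handwheel '[[0,0,6,0,2],[0,0,12,0,2],[0,0,13,0,2],[0,0,13,0,2]]' | sed -n 1,4p; python3 - <<'E'
from h import *
C=cam('wrist'); p,d=imaging.capture('wrist'); save(p,'w1.png'); np.savez('w1.npz',p=p,d=d)
print(get_state()['joints'].round(1))
f=finder.cut_out('wrist','cone')
for b in f[:2]:
    P=pts(C,d,b['region']); P=P[(P[:,2]>.132)&(P[:,2]<.15)]
    print(b['p'],b['pixel'],len(P),P.mean(0).round(4),cv2.minEnclosingCircle(P[:,:2].astype(np.float32)))
E
```

```text
time_s: 10.65
tcp_pos: [0.3938, -0.6271, 0.4801]
eef_rot: [179.8, 39.6, 126.3]
time_s: 11.65
tcp_pos: [0.4435, -0.1511, 0.3584]
eef_rot: [179.8, 39.5, -177.8]
time_s: 12.15
tcp_pos: [0.4439, -0.0188, 0.3597]
eef_rot: [179.7, 39.6, -175.5]
contact_force: [-0.0, -0.9, -0.8]
[  40.   -34.7  -52.3   32.4  -43.2 -143.7]
0.75 [350.6, 81.2] 1305 [0.5235 0.0799 0.1363] ((0.5225186347961426, 0.07939732074737549), 0.03002864681184292)
```

View pics/w1.png

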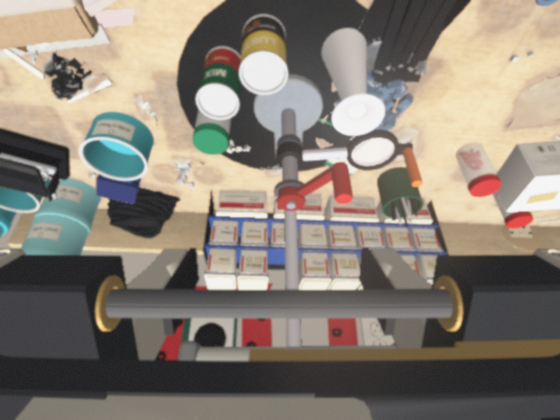

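```bash
python3 -m handwheel '[[0,0.7,4.6,-3,0],[0,1.4,9.3,-8,0],[0,1.4,9.3,-14.5,0],[0,3.5,9.5,-17,0],[0,5.5,9.7,-19.5,0],[0,7.5,9.8,-21.8,0],[0,9.1,9.9,-23.8,0],[0,9.1,9.9,-23.8,0]]'; python3 - <<'E'
from h import *
from scipy.optimize import least_squares
Z=np.load('w1.npz');d=Z['d']
s=get_state();print(s['joints'].round(1))
E
```

```text
time_s: 13.25
tcp_pos: [0.5703, 0.0669, 0.225]
eef_rot: [179.1, 34.2, -176.1]
contact_force: [0.5, -0.6, 0.8]
gripper_width: 0.0877
gripper_force: 0.0
[  22.8   -6.7  -58.1   59.9  -11.1 -165.2]
```

```bash
cat > kin.py <<'E'
import numpy as np
from scipy.spatial.transform import Rotation as R
from scipy.optimize import least_squares
J=np.array([[-51.505,20.591,.633,-.02,-70.135,-16.507],[-45.63,19.45,71.65,2.94,-139.47,-20.1],[-38.42,-2.11,32.17,4.23,-120.58,-27.3],[-53.53,46.41,71.71,6.73,-114.33,-101.46],[-53.48,50.7,71.71,18.61,-85.1,-115.72],[-51.25,55.45,71.71,32.93,-83.98,-145.5],[40,-34.7,-52.3,32.4,-43.2,-143.7],[22.8,-6.7,-58.1,59.9,-11.1,-165.2]])
X=np.array([[.2525,-.6255,.2256,179.9,0,-158.02],[.1998,-.4962,.761,-176.8,-.7,-158],[.1615,-.4029,.6963,-175,-1.4,-158],[.32,-.8213,.4562,-174.3,2.3,112.3],[.373,-1.0111,.4816,-174.6,31.3,99.6],[.3646,-1.038,.4781,179.7,39.5,70.1],[.4439,-.0188,.3597,179.7,39.6,-175.5],[.5703,.0669,.225,179.1,34.2,-176.1]])
LO=np.array([-176.03,-82.01,-58.28,-173.87,-174.79,-173.66]);HI=np.array([176.03,121.73,71.71,95.51,-.11,173.66])
def fk(j,P):
    a1,h,a2,d4,a3,d,L,s4,s6,o6=P
    q=np.deg2rad(j); phi=q[1]-q[2]
    w=np.array([a1+a2*np.sin(q[1])+d4*np.cos(phi)+a3*np.sin(phi), d, h+a2*np.cos(q[1])-d4*np.sin(phi)+a3*np.cos(phi)])
    A=R.from_euler('z',j[0],degrees=True)
    F=A*R.from_euler('y',j[1]-j[2],degrees=True)*R.from_euler('x',s4*j[3],degrees=True)*R.from_euler('y',-j[4]+90,degrees=True)*R.from_euler('z',s6*j[5]+o6,degrees=True)
    # tool z = forearm x at j5=0
    return A.apply(w)+L*F.as_matrix()[:,2],F
def fit():
    best=None
    for s4 in(1,-1):
        for s6 in(1,-1):
            for o6 in (0,90,180,270):
                def f(p):
                    P=list(p[:7])+[s4,s6,o6+p[7]]; e=[]
                    for j,x in zip(J,X):
                        t,F=fk(j,P); e+=list(t-x[:3]); e+=list(.2*(F.inv()*R.from_euler('xyz',x[3:],degrees=True)).as_rotvec())
                    return e
                s=least_squares(f,[0,.4,.4,.4,0,-.19,.3,0])
                if best is None or s.cost<best[0]: best=(s.cost,list(s.x[:7])+[s4,s6,o6+s.x[7]],np.abs(s.fun).max())
    return best
def ik(pos,az,lean,P,j0):
    T=R.from_euler('xyz',[180,lean,az-180],degrees=True); best=None
    for g in (j0,[20,0,-40,20,-40,-140],[0,20,-20,0,-60,-100],[20,0,0,60,-60,-100],[20,0,0,-60,-60,-60]):
        def f(j):
            t,F=fk(j,P); return np.r_[(t-pos)*10,(F.inv()*T).as_rotvec()]
        s=least_squares(f,np.clip(g,LO+.1,HI-.1),bounds=(LO,HI),x_scale=30.)
        if best is None or s.cost<best[0]-1e-7: best=(s.cost,s.x)
    return best
E
python3 - <<'E'
from kin import *
b=fit();print(b[0],np.round(b[1],4).tolist(),b[2]);np.save('P.npy',b[1]);P=b[1]
g=np.array([.5225,.0794,.137])
for name,g in (('cone',g),('carton',np.array([.468,-.36,.175])),('knob0',np.array([.54,.06,.215])),('knob1',np.array([.56,-.04,.215])),('h1',np.array([.50,.12,.16])),('h2',np.array([.47,-.05,.16]))):
  for lean in (28,33,40):
    out=[]
    for az in (-40,-20,0,20,40,60):
        z=R.from_euler('xyz',[180,lean,az-180],degrees=True).as_matrix()[:,2]
        c,j=ik(g+.019*z,az,lean,P,J[-1]); out.append(f"{az}:{c:.4f} {j[2]:.0f},{j[3]:.0f},{j[4]:.0f},{j[5]:.0f}")
    print(name,lean,' | '.join(out))
E
```

```text
0.010098644297574464 [0.0671, 0.2657, 0.5651, 0.4094, 0.0489, -0.1659, 0.4022, -1.0, -1.0, 269.9777] 0.083674410134347
cone 28 -40:0.0498 -44,20,-32,-174 | -20:0.0193 -51,34,-25,-174 | 0:0.0053 -57,52,-15,-174 | 20:0.0024 -58,40,-4,-138 | 40:0.0000 -58,-98,-9,26 | 60:0.0000 -52,-72,-21,25
cone 33 -40:0.0777 -44,21,-32,-174 | -20:0.0383 -51,35,-24,-174 | 0:0.0169 -57,53,-14,-174 | 20:0.0109 -58,28,-2,-125 | 40:0.0023 -58,-104,-14,35 | 60:0.0000 -54,-89,-25,44
cone 40 -40:0.1271 -45,23,-32,-174 | -20:0.0756 -52,37,-23,-174 | 0:0.0443 -58,55,-13,-174 | 20:0.0328 -58,-81,-2,-13 | 40:0.0116 -58,-108,-22,44 | 60:0.0000 -57,-104,-33,64
carton 28 -40:0.0000 -52,58,-15,-172 | -20:0.0000 -51,-9,-5,-79 | 0:0.0000 -46,-55,-17,-9 | 20:0.0000 -39,-51,-30,10 | 40:0.0000 -31,-43,-42,22 | 60:0.0000 -22,-35,-53,33
carton 33 -40:0.0030 -53,61,-13,-174 | -20:0.0000 -56,-163,-4,75 | 0:0.0000 -50,-83,-17,21 | 20:0.0000 -41,-64,-31,24 | 40:0.0000 -32,-51,-44,31 | 60:0.0000 -22,-40,-56,38
carton 40 -40:0.0183 -53,63,-12,-174 | -20:0.0018 -58,-161,-11,75 | 0:0.0000 -55,-113,-24,53 | 20:0.0000 -44,-79,-36,43 
[... 1419 characters left out ...]
00 -56,-86,-22,35
h1 40 -40:0.1388 -44,20,-37,-174 | -20:0.0784 -51,33,-28,-174 | 0:0.0402 -58,49,-18,-174 | 20:0.0337 -58,33,-8,-136 | 40:0.0164 -58,-94,-16,22 | 60:0.0004 -58,-100,-30,54
h2 28 -40:0.0263 -54,27,-30,-174 | -20:0.0093 -58,39,-28,-174 | 0:0.0110 -58,19,-17,-125 | 20:0.0050 -58,-35,-13,-45 | 40:0.0000 -58,-68,-19,13 | 60:0.0000 -51,-56,-31,25
h2 33 -40:0.0473 -55,29,-30,-174 | -20:0.0230 -58,39,-28,-174 | 0:0.0259 -58,17,-16,-123 | 20:0.0142 -58,-52,-14,-25 | 40:0.0012 -58,-78,-24,27 | 60:0.0000 -52,-67,-34,39
h2 40 -40:0.0868 -56,31,-29,-174 | -20:0.0534 -58,40,-28,-174 | 0:0.0573 -58,14,-15,-119 | 20:0.0344 -58,-71,-18,-1 | 40:0.0064 -58,-87,-31,42 | 60:0.0000 -54,-78,-39,55
```

```bash
cat > kin2.py <<'E'
from kin import *
# general: axes fixed from pattern, free offset vectors; sequence z,y,-y,x(s4),-y,z(s6)
def fkg(j,p,A):
    # A: list of axis vectors for joints in zero pose (fit), p: 7 offsets
    F=R.identity(); t=np.array(p[0:3])
    for k in range(6):
        F=F*R.from_rotvec(np.deg2rad(j[k])*A[k]); t=t+F.apply(p[3+3*k:6+3*k])
    return t,F
def unpack(v):
    A=v[21:39].reshape(6,3); A=A/np.linalg.norm(A,axis=1)[:,None]; return v[:21],A,R.from_rotvec(v[39:42])
def res(v,reg=1e-3):
    p,A,E=unpack(v); e=[]
    for j,x in zip(J,X):
        t,F=fkg(j,p,A); e+=list(t-x[:3]); e+=list(.3*((F*E).inv()*R.from_euler('xyz',x[3:],degrees=True)).as_rotvec())
    return np.r_[e,reg*v[:21]]
E
python3 - <<'E'
from kin2 import *
P=np.load('P.npy')
for j,x in zip(J,X):
    t,F=fk(j,P);print((t-x[:3]).round(3),np.rad2deg((F.inv()*R.from_euler('xyz',x[3:],degrees=True)).as_rotvec()).round(1))
E
```

```text
[0.033 0.001 0.073] [-0. -0.  0.]
[ 0.012  0.023 -0.011] [-0. -0. -0.]
[0.019 0.015 0.005] [ 0.  0. -0.]
[0.006 0.029 0.018] [-0.  0.  0.]
[ 0.008  0.003 -0.008] [-0. -0.  0.]
[-0.009 -0.018 -0.041] [-0.1 -0.   0. ]
[ 0.033  0.01  -0.017] [-0.1 -0.1 -0.1]
[-0.009 -0.084 -0.02 ] [ 0. -0.  0.]
```

```bash
cat > kin3.py <<'E'
from kin import *
def chain(j,s4=-1):
    r=lambda a,d:R.from_euler(a,d,degrees=True)
    A=r('z',j[0]);B=A*r('y',j[1]);C=A*r('y',j[1]-j[2]);D=C*r('x',s4*j[3]);E=D*r('y',-j[4]+90)
    F=E*r('z',-j[5]+269.978); return A,B,C,D,E,F
def cols(j):
    A,B,C,D,E,F=[m.as_matrix() for m in chain(j)]
    return np.c_[np.eye(3)[:,2],A[:,:2],B[:,2],C[:,[0,2]],E]
def lin():
    M=np.vstack([cols(j) for j in J]); y=X[:,:3].ravel(); o,_,rk,sv=np.linalg.lstsq(M,y,rcond=None); return o,(M@o-y).reshape(-1,3),sv
def fk(j,o): return cols(j)@o, chain(j)[5]
def ik(pos,az,lean,o,starts):
    T=R.from_euler('xyz',[180,lean,az-180],degrees=True); best=None
    for g in starts:
        def f(j):
            t,F=fk(j,o); return np.r_[(t-pos)*10,(F.inv()*T).as_rotvec()]
        s=least_squares(f,np.clip(g,LO+.1,HI-.1),bounds=(LO,HI),x_scale=30.)
        if best is None or s.cost<best[0]-1e-7: best=(s.cost,s.x)
    return best
E
python3 - <<'E'
from kin3 import *
o,e,sv=lin();print(o.round(4),sv.round(2));print(e.round(3).tolist());np.save('o.npy',o)
S=[J[-1],[20,0,-40,20,-40,-140],[0,20,-20,0,-60,-100],[20,0,0,-60,-60,-60]]
g=np.array([.5225,.0794,.137])
for name,g in (('cone',g),('carton',np.array([.468,-.36,.175])),('knob0',np.array([.54,.06,.215])),('knob1',np.array([.56,-.04,.215])),('h1',np.array([.50,.12,.16])),('h2',np.array([.47,-.05,.16]))):
  for lean in (25,33,40):
    out=[]
    for az in (-40,-20,0,20,40,60):
        z=R.from_euler('xyz',[180,lean,az-180],degrees=True).as_matrix()[:,2]
        c,j=ik(g+.019*z,az,lean,o,S); out.append(f"{az}:{c:.4f} {j[2]:.0f},{j[3]:.0f},{j[4]:.0f},{j[5]:.0f}")
    print(name,lean,' | '.join(out))
E
```

```text
[ 1.992e-01  2.000e-04 -3.000e-04  6.011e-01  4.634e-01  1.000e-04
 -3.000e-04 -1.914e-01  3.781e-01] [5.25 4.68 3.92 1.81 1.42 1.02 0.63 0.45 0.38]
[[0.0, -0.0, 0.0], [0.0, -0.0, -0.0], [0.0, -0.0, -0.0], [-0.0, 0.0, 0.0], [-0.0, 0.0, 0.0], [0.0, 0.0, 0.0], [0.0, -0.001, -0.0], [-0.0, 0.0, -0.0]]
cone 25 -40:0.0322 -39,18,-39,-174 | -20:0.0070 -51,34,-27,-174 | 0:0.0010 -58,47,-15,-165 | 20:0.0000 -55,27,-10,-126 | 40:0.0000 -37,-15,-26,-63 | 60:0.0000 -26,-27,-41,-27
cone 33 -40:0.0707 -41,21,-38,-174 | -20:0.0302 -53,37,-25,-174 | 0:0.0157 -58,47,-14,-164 | 20:0.0031 -58,25,-0,-122 | 40:0.0000 -35,-29,-23,-45 | 60:0.0000 -25,-40,-42,-11
cone 40 -40:0.1170 -43,23,-37,-174 | -20:0.0639 -54,40,-23,-174 | 0:0.0074 -47,-152,-0,69 | 20:0.0045 -47,-25,-0,-71 | 40:0.0000 -33,-48,-26,-22 | 60:0.0000 -24,-50,-46,3
carton 25 -40:0.0000 -48,35,-18,-146 | -20:0.0000 -36,2,-24,-93 | 0:0.0000 -24,-18,-37,-51 | 20:0.0000 -16,-26,-50,-23 | 40:0.0000 -9,-28,-61,-2 | 60:0.0000 -3,-26,-71,15
carton 33 -40:0.0024 -58,76,-4,-174 | -20:0.0000 -44,6,-10,-98 | 0:0.0000 -24,-30,-34,-37 | 20:0.0000 -15,-37,
[... 1595 characters left out ...]
00 -28,-37,-40,-21
h1 40 -40:0.1315 -40,20,-43,-174 | -20:0.0681 -52,35,-29,-174 | 0:0.0374 -58,49,-21,-173 | 20:0.0138 -54,-1,-0,-100 | 40:0.0000 -39,-36,-18,-43 | 60:0.0000 -27,-49,-43,-5
h2 25 -40:0.0130 -51,26,-35,-174 | -20:0.0021 -58,36,-26,-166 | 0:0.0003 -58,26,-18,-135 | 20:0.0000 -47,-3,-24,-84 | 40:0.0000 -34,-23,-38,-39 | 60:0.0000 -26,-29,-51,-12
h2 33 -40:0.0401 -53,29,-33,-174 | -20:0.0197 -58,37,-26,-167 | 0:0.0082 -58,19,-12,-125 | 20:0.0000 -50,-9,-15,-77 | 40:0.0000 -32,-36,-39,-21 | 60:0.0000 -24,-39,-55,2
h2 40 -40:0.0761 -55,32,-31,-174 | -20:0.0494 -58,37,-26,-167 | 0:0.0183 -58,1,-2,-104 | 20:0.0000 -45,-30,-14,-52 | 40:0.0000 -31,-49,-43,-5 | 60:0.0000 -23,-47,-59,13
```

```bash
cat > path.py <<'E'
import sys,json
from kin3 import *
from plant import get_state
o=np.load('o.npy')
def check(rows,lean=None,quiet=False,j=None):
    s=get_state(); j=s['joints'] if j is None else j; e=s['eef_rot']; p=s['tcp_pos']
    T0=R.from_euler('xyz',e,degrees=True)
    for r_ in rows:
        T=R.from_euler('z',r_[4],degrees=True)*T0; pos=p+np.array(r_[1:4])/100
        f=lambda q:np.r_[(fk(q,o)[0]-pos)*10,(fk(q,o)[1].inv()*T).as_rotvec()]
        q=least_squares(f,np.clip(j,LO+.05,HI-.05),bounds=(LO,HI),x_scale=30.); 
        print(pos.round(3),'cost %.5f'%q.cost,q.x.round(0),'dj %.0f'%np.abs(q.x-j).max()); j=q.x
if __name__=='__main__': check(json.loads(sys.argv[1]))
E
python3 path.py '[[0,-3,0,1,0],[0,-6,0,3,0],[0,-6,-3,6,0]]'; echo; python3 path.py '[[0,0,0,3,0],[0,-3,0,6,0],[0,-6,-4,9,5],[0,-6,-10,12,10],[0,-6,-16,15,15],[0,-6,-22,18,15],[0,-6,-28,18,10],[0,-7,-34,20,0]]'
```

```text
[0.54  0.067 0.235] cost 0.00001 [  29.  -11.  -58.   51.  -17. -161.] dj 9
[0.51  0.067 0.255] cost 0.00000 [  36.  -16.  -58.   44.  -24. -159.] dj 7
[0.51  0.037 0.285] cost 0.00000 [  35.  -18.  -53.   34.  -30. -147.] dj 12

[0.57  0.067 0.255] cost 0.00000 [  30.   -9.  -53.   44.  -19. -154.] dj 16
[0.54  0.067 0.285] cost 0.00000 [  35.  -14.  -51.   37.  -28. -151.] dj 8
[0.51  0.027 0.315] cost 0.00000 [  33.  -20.  -46.   23.  -34. -130.] dj 20
[ 0.51  -0.033  0.345] cost 0.00000 [ 20. -19. -35.   4. -40. -99.] dj 31
[ 0.51  -0.093  0.375] cost 0.00000 [  4. -15. -22. -12. -51. -70.] dj 29
[ 0.51  -0.153  0.405] cost 0.00000 [ -8. -12. -13. -18. -59. -58.] dj 12
[ 0.51  -0.213  0.405] cost 0.00000 [-15.  -9. -11. -19. -60. -55.] dj 7
[ 0.5   -0.273  0.425] cost 0.00000 [-19.  -9. -10. -16. -59. -63.] dj 7
```

```bash
python3 -m handwheel '[[0,-2,0,2,0],[0,-4,0,4,0],[0,-6,0,6,0],[0,-6,-4,8,0],[0,-6,-8,10,0],[0,-6,-12,12,0],[0,-6,-16,14,0],[0,-6,-22,16,-5]]' | sed -n 1,4p; python3 -m handwheel '[[0,0,-6,1,-8],[0,0,-12,2,-16],[0,-1,-18,3,-24],[0,-2,-24,4,-32],[0,-3,-30,5,-40],[0,-4,-36,5,-48],[0,-5,-42,5,-56],[0,-5,-48,5,-60]]'| sed -n 1,4p; python3 -m handwheel '[[0,0,-6,2,0],[0,0,-12,2,0],[0,0,-18,2,0],[0,0,-24,2,0]]'| sed -n 1,4p; python3 -c "
from h import *
print(get_state()['joints'].round(1))"
```

```text
time_s: 14.25
tcp_pos: [0.5084, -0.1526, 0.3876]
eef_rot: [179.0, 34.4, 178.9]
contact_force: [0.9, -0.6, 0.1]
time_s: 15.25
tcp_pos: [0.4553, -0.6338, 0.4355]
eef_rot: [179.0, 34.3, 118.8]
contact_force: [0.1, 1.0, 0.4]
time_s: 15.75
tcp_pos: [0.4546, -0.8741, 0.455]
eef_rot: [179.0, 34.3, 119.0]
contact_force: [1.5, -0.0, 1.2]
[ -49.1   28.4   30.5    6.7  -58.4 -103.4]
```

```bash
python3 -m handwheel '[[0,2.7,-5.2,2,0]]'| sed -n 3p;for i in 1 2 3 4 5 6 7; do python3 -m handwheel '[[0,2.5,-4.8,3,0]]' | sed -n 2,3p; done;  python3 -c "
from h import *
print(get_state()['joints'].round(2))"
```

```text
eef_rot: [179.0, 34.1, 118.8]
tcp_pos: [0.4962, -0.9536, 0.4919]
eef_rot: [179.1, 34.2, 118.8]
tcp_pos: [0.5093, -0.9787, 0.504]
eef_rot: [179.5, 35.9, 118.9]
tcp_pos: [0.5208, -0.9942, 0.4961]
eef_rot: [179.8, 37.7, 118.9]
tcp_pos: [0.5292, -1.0093, 0.5136]
eef_rot: [-179.9, 41.2, 118.9]
tcp_pos: [0.5376, -1.0237, 0.5215]
eef_rot: [-179.6, 43.9, 118.9]
tcp_pos: [0.5461, -1.0382, 0.5274]
eef_rot: [-179.2, 46.5, 118.9]
tcp_pos: [0.5543, -1.0524, 0.5333]
eef_rot: [-178.8, 49.0, 119.0]
[ -50.06   50.55   71.71   10.6   -63.23 -102.08]
```

```bash
python3 - <<'E'
from kin3 import *
o=np.load('o.npy')
S=[[20,0,-40,-40,-30,-30],[0,20,-20,-50,-50,-10],[0,20,0,-60,-80,0]]
for name,g in (('cone',[.5225,.0794,.137]),('conehi',[.5225,.0794,.25]),('carton',[.468,-.36,.175]),('knob0',[.54,.06,.215]),('knob1',[.56,-.04,.215]),('h0',[.597,.171,.16]),('h1',[.475,.09,.16]),('h2',[.47,-.05,.16])):
  for lean in (44,49):
    out=[]
    for az in (10,20,30,40,50):
        z=R.from_euler('xyz',[180,lean,az-180],degrees=True).as_matrix()[:,2]
        c,j=ik(np.array(g)+.012*z,az,lean,o,S); out.append(f"{az}:{c:.4f} "+','.join('%.0f'%v for v in j))
    print(name,lean,' | '.join(out))
E
```

```text
cone 44 10:0.0085 11,-0,-39,-83,-0,-8 | 20:0.0023 24,-0,-44,-43,-0,-50 | 30:0.0000 15,0,-38,-49,-14,-31 | 40:0.0000 3,3,-32,-57,-29,-8 | 50:0.0000 -2,7,-28,-57,-40,2
cone 49 10:0.0011 10,-0,-39,-86,-0,-4 | 20:0.0000 20,-1,-41,-57,-0,-33 | 30:0.0000 1,2,-35,-71,-23,-1 | 40:0.0000 -5,5,-32,-69,-35,8 | 50:0.0000 -9,9,-28,-66,-45,14
conehi 44 10:0.0110 30,-13,-58,42,-12,-147 | 20:0.0028 28,-14,-58,30,-5,-126 | 30:0.0000 30,-13,-49,-1,-10,-89 | 40:0.0000 13,-8,-30,-36,-32,-38 | 50:0.0000 3,-4,-24,-45,-46,-18
conehi 49 10:0.0311 12,-12,-39,-71,-5,-21 | 20:0.0074 28,-14,-58,19,-0,-114 | 30:0.0000 30,-14,-51,-4,-3,-86 | 40:0.0000 5,-7,-29,-49,-35,-23 | 50:0.0000 -3,-3,-24,-53,-49,-8
carton 44 10:0.0000 -47,10,-18,-52,-47,-1 | 20:0.0000 -49,14,-13,-51,-57,6 | 30:0.0000 -50,17,-9,-49,-65,12 | 40:0.0000 -50,21,-4,-47,-72,18 | 50:0.0000 -49,24,1,-44,-79,23
carton 49 10:0.0000 -52,12,-18,-59,-51,8 | 20:0.0000 -53,15,-13,-57,-60,13 | 30:0.0000 -53,19,-8,-54,-68,18 | 40:0.0000 -53,23,-3,-51,-75,22 | 50:0.0000 -52,26,2,-48,-82,26
knob0 44 10:0.0150 24,-8,-58,36,-3,-137 | 20:0.0031 26,-8,-55,14,-0,-1
[... 920 characters left out ...]
50:0.0000 6,10,-22,-63,-36,-0
h1 44 10:0.0164 9,-7,-43,-95,-0,5 | 20:0.0088 23,-8,-46,-49,-5,-43 | 30:0.0005 30,-8,-50,-28,-4,-62 | 40:0.0000 10,-4,-37,-51,-27,-20 | 50:0.0000 1,-0,-32,-55,-40,-3
h1 49 10:0.0047 10,-8,-43,-93,-0,3 | 20:0.0022 18,-8,-44,-64,-4,-24 | 30:0.0000 13,-7,-41,-58,-15,-21 | 40:0.0000 -1,-3,-36,-65,-33,0 | 50:0.0000 -7,2,-32,-63,-45,10
h2 44 10:0.0026 10,-9,-49,-35,-6,-55 | 20:0.0000 -1,-7,-41,-46,-20,-30 | 30:0.0000 -14,-3,-34,-54,-36,-7 | 40:0.0000 -19,2,-30,-55,-47,4 | 50:0.0000 -21,6,-26,-53,-56,12
h2 49 10:0.0002 5,-9,-46,-52,-6,-35 | 20:0.0000 -15,-5,-38,-64,-29,-4 | 30:0.0000 -23,-0,-34,-64,-42,8 | 40:0.0000 -26,4,-30,-62,-52,15 | 50:0.0000 -27,8,-26,-59,-60,20
```

```bash
python3 path.py '[[0,-2,6,-1,6],[0,-6,24,-4,24],[0,-10,48,-8,48],[0,-10,60,-10,60],[0,-10,72,-12,72],[0,-10,84,-14,84],[0,-10,90,-15,90],[0,-10,96,-16,96],[0,-10,102,-18,99],[0,-10,106,-25,99],[0,-10,108,-32.5,99],[0,-2.5,113.7,-40.4,99]]'
```

```text
[ 0.534 -0.992  0.523] cost 0.00000 [-50.  38.  47.   6. -51. -97.] dj 25
[ 0.494 -0.812  0.493] cost 0.00000 [-51.  19.  22. -13. -45. -71.] dj 26
[ 0.454 -0.572  0.453] cost 0.00000 [-53.   4.   5. -35. -55. -39.] dj 32
[ 0.454 -0.452  0.433] cost 0.00000 [-51.  -2.  -1. -40. -60. -30.] dj 10
[ 0.454 -0.332  0.413] cost 0.00000 [-46.  -7.  -7. -44. -64. -23.] dj 7
[ 0.454 -0.212  0.393] cost 0.00000 [-38. -11. -13. -45. -66. -19.] dj 8
[ 0.454 -0.152  0.383] cost 0.00000 [-32. -13. -15. -45. -66. -19.] dj 6
[ 0.454 -0.092  0.373] cost 0.00000 [-25. -15. -18. -45. -65. -19.] dj 7
[ 0.454 -0.032  0.353] cost 0.00000 [-15. -18. -23. -44. -58. -23.] dj 10
[0.454 0.008 0.283] cost 0.00000 [ -7. -17. -31. -46. -46. -22.] dj 12
[0.454 0.028 0.208] cost 0.00000 [ -7. -11. -36. -54. -40. -10.] dj 12
[0.529 0.085 0.129] cost 0.00000 [ -3.   4. -33. -70. -31.   7.] dj 16
```

```bash
python3 -m handwheel '[[0,-1.5,5,-1,6],[0,-3,10,-2,12],[0,-4.5,16,-3,18],[0,-6,22,-4,24],[0,-7,28,-5,30],[0,-8,34,-6,36],[0,-9,40,-7,42],[0,-10,46,-8,48]]'| sed -n 1,4p;  python3 -m handwheel '[[0,0,6,-1,6],[0,0,12,-2,12],[0,0,18,-3,18],[0,0,24,-4,24],[0,0,30,-5,30],[0,0,36,-6,36],[0,0,42,-7,42],[0,0,48,-8,48]]'| sed -n 1,4p; python3 -m handwheel '[[0,0,4,-1,3],[0,0,8,-2,3],[0,0,8,-2,3]]'| sed -n 1,4p; python3 - <<'E'
from h import *
C=cam('wrist'); p,d=imaging.capture('wrist'); save(p,'w2.png'); np.savez('w2.npz',p=p,d=d)
s=get_state();print(s['joints'].round(1))
for q,z0,z1 in (('cone',.130,.15),('yellow_can',.08,.1),('lock',.215,.26),('lens_handle',.13,.19)):
  for b in finder.cut_out('wrist',q)[:1]:
    P=pts(C,d,b['region']); P=P[(P[:,2]>z0)&(P[:,2]<z1)]
    if len(P): print(q,b['p'],np.round(b['pixel']),len(P),P.mean(0).round(4),cv2.minEnclosingCircle(P[:,:2].astype(np.float32)))
t=s['tcp_pos'];z=R.from_euler('xyz',s['eef_rot'],degrees=True).as_matrix()[:,2]
print(t,z)
E
```

```text
time_s: 17.75
tcp_pos: [0.4571, -0.5963, 0.4567]
eef_rot: [-178.7, 49.1, 167.2]
contact_force: [-0.6, 0.4, -0.0]
time_s: 18.75
tcp_pos: [0.46, -0.1164, 0.3767]
eef_rot: [-178.6, 49.1, -144.8]
contact_force: [0.5, 0.1, -0.1]
time_s: 19.12
tcp_pos: [0.4597, -0.0342, 0.3566]
eef_rot: [-178.7, 49.1, -141.7]
contact_force: [-0.5, -0.2, 0.5]
[-15.1 -16.9 -21.5 -43.9 -58.7 -22.6]
cone 0.81 [323.  59.] 1259 [0.5241 0.0805 0.1359] ((0.5227553248405457, 0.07923653721809387), 0.03018122725188732)
yellow_can 0.87 [255.  15.] 1762 [ 0.5185 -0.0271  0.0823] ((0.5138365626335144, -0.03010692074894905), 0.028930198401212692)
lock 0.67 [267. 154.] 335 [0.5519 0.056  0.2259] ((0.5545229315757751, 0.0579378679394722), 0.009448879398405552)
lens_handle 0.97 [299. 129.] 314 [0.5876 0.165  0.1563] ((0.5710726380348206, 0.11638103425502777), 0.06432399898767471)
[ 0.46005155 -0.03554997  0.35695926] [ 0.60732252  0.4495753  -0.65501252]
```

```bash
python3 -m handwheel '[[0,0,2,-4,0],[0,0,4,-8,0],[0,-0.3,6,-12,0],[0,-0.3,6.6,-14.9,0],[0,1.5,8,-16.9,0],[0,3.3,9.3,-18.8,0],[0,5.1,10.6,-20.8,0],[0,7,12,-22.8,0]]';python3 -m handwheel '[[0,0,0,0,0],[0.5,0,0,0,0],[0.5,0,0,0,0],[0.5,0,0,0,0],[0.5,0,0,0,0]]' 15
```

```text
time_s: 20.38
tcp_pos: [0.5315, 0.0832, 0.1272]
eef_rot: [-178.8, 49.0, -142.0]
contact_force: [-0.5, 0.2, -0.2]
gripper_width: 0.0879
gripper_force: 0.0
time_s: 21.0
tcp_pos: [0.5301, 0.0845, 0.1288]
eef_rot: [-178.7, 49.0, -141.8]
contact_force: [-0.2, -1.0, 1.3]
gripper_width: 0.0574
gripper_force: 15.0
```

```bash
python3 path.py '[[0.5,0,0,1,0],[0.5,-2,0,2,0],[0.5,-5,-1,4,0],[0.5,-8,-2,7,0],[0.5,-9,-4,11,0],[0.5,-9,-8,15,0],[0.5,-9,-12,16,0],[0.5,-8,-24,16,0],[0.5,-6,-36,14,0],[0.5,-5.4,-44.2,10,0],[0.5,-5.4,-44.2,3.6,0]]'; python3 -m handwheel '[[0.5,0,0,1,0],[0.5,0,0,1,0]]' 20
```

```text
[0.53  0.084 0.139] cost 0.00000 [ -2.   3. -33. -68. -31.   4.] dj 3
[0.51  0.084 0.149] cost 0.00000 [ -1.  -0. -34. -66. -31.   0.] dj 3
[0.48  0.074 0.169] cost 0.00000 [ -0.  -6. -37. -61. -31.  -6.] dj 6
[0.45  0.064 0.199] cost 0.00000 [  3. -13. -39. -53. -32. -17.] dj 11
[0.44  0.044 0.239] cost 0.00000 [  2. -18. -37. -46. -36. -25.] dj 8
[0.44  0.004 0.279] cost 0.00000 [ -9. -18. -32. -46. -48. -20.] dj 11
[ 0.44  -0.036  0.289] cost 0.00000 [-19. -15. -28. -49. -56. -13.] dj 10
[ 0.45  -0.156  0.289] cost 0.00000 [-38.  -3. -18. -51. -69.   3.] dj 19
[ 0.47  -0.276  0.269] cost 0.00000 [-48.   9.  -8. -51. -75.  10.] dj 12
[ 0.476 -0.358  0.229] cost 0.00000 [-53.  18.  -2. -51. -77.  16.] dj 9
[ 0.476 -0.358  0.165] cost 0.00000 [-53.  22.  -5. -52. -73.  22.] dj 6
time_s: 21.25
tcp_pos: [0.5298, 0.0849, 0.1386]
eef_rot: [-178.7, 49.0, -141.7]
contact_force: [0.3, 0.2, -2.1]
gripper_width: 0.0573
gripper_force: 20.0
```

```bash
python3 -m handwheel '[[0.5,-2,0,1,0],[0.5,-4.5,-0.5,2,0],[0.5,-7,-1.5,4,0],[0.5,-8.5,-2.5,7,0],[0.5,-9,-4,10,0],[0.5,-9,-6.5,13,0],[0.5,-9,-9.5,15,0],[0.5,-9,-13,15,0]]';python3 -m handwheel '[[0.5,0,-4,0,0],[0.5,0.5,-8,0,0],[0.5,1,-13,0,0],[0.5,2,-18,-1,0],[0.5,3,-23,-2,0],[0.5,3.6,-27,-4,0],[0.5,3.6,-31.2,-6,0],[0.5,3.6,-31.2,-9,0]]'; python3 - <<'E'
from h import *
for n in ('top','side'):
    C=cam(n); p,d=imaging.capture(n); save(p,n+'3.png'); np.savez(n+'3.npz',p=p,d=d)
    b=finder.cut_out(n,'carton')[0]; P=pts(C,d,b['region']);P=P[(P[:,2]>.02)&(P[:,2]<.05)]
    print(n,b['p'],cv2.minAreaRect(P[:,:2].astype(np.float32)*1000),np.percentile(P,[2,98],0).round(3).tolist())
    b=finder.cut_out(n,'cone')
    if b: P=pts(C,d,b[0]['region']);print('cone',b[0]['p'],b[0]['pixel'],np.percentile(P,[5,50,95],0).round(3).tolist())
E
```

```text
time_s: 22.25
tcp_pos: [0.4399, -0.0457, 0.2902]
eef_rot: [-178.5, 49.1, -141.5]
contact_force: [1.0, 0.3, -2.9]
gripper_width: 0.057
gripper_force: 20.0
time_s: 23.25
tcp_pos: [0.4759, -0.3603, 0.196]
eef_rot: [-178.8, 49.0, -141.9]
contact_force: [0.5, 0.4, -1.5]
gripper_width: 0.0572
gripper_force: 20.0
top 0.7 ((470.1543884277344, -360.92877197265625), (127.58763122558594, 216.90872192382812), 9.161624908447266) [[0.401, -0.447, 0.026], [0.538, -0.254, 0.041]]
cone 0.85 [412.3, 209.2] [[0.438, -0.39, 0.079], [0.466, -0.361, 0.202], [0.491, -0.343, 0.211]]
side 0.69 ((469.8587341308594, -365.2049560546875), (128.88638305664062, 224.8687744140625), 9.791499137878418) [[0.401, -0.472, 0.022], [0.539, -0.269, 0.04]]
cone 0.68 [278.3, 253.2] [[0.493, -0.06, 0.07], [0.516, -0.037, 0.085], [0.536, -0.003, 0.091]]
```

View pics/side3.png

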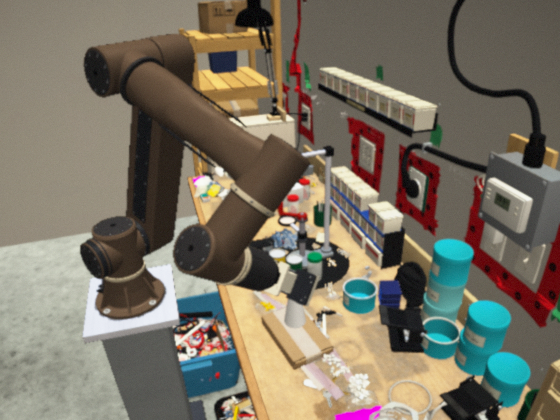

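The side view shows the cone hanging upright at about (294,312), directly over the carton. I lower it now.

```bash
python3 -m handwheel '[[0.5,0,0,-1.5,0],[0.5,0,0,-2.5,0],[0.5,0,0,-3,0],[0.5,0,0,-3.3,0],[0.5,0,0,-3.3,0]]'; python3 -m handwheel '[[0.5,0,0,-0.15,0],[0.5,0,0,-0.3,0],[0.5,0,0,-0.3,0]]'
```

```text
time_s: 24.18
tcp_pos: [0.4758, -0.3574, 0.1648]
eef_rot: [-178.9, 49.0, -141.9]
contact_force: [-1.1, -0.0, -2.5]
gripper_width: 0.057
gripper_force: 20.0
time_s: 24.55
tcp_pos: [0.4758, -0.3574, 0.162]
eef_rot: [-178.8, 49.0, -141.9]
contact_force: [-0.7, -0.3, -2.2]
gripper_width: 0.0571
gripper_force: 20.0
```

```bash
python3 -m handwheel '[[0.5,0,0,-0.15,0],[0.5,0,0,-0.15,0],[0,0,0,-0.15,0],[0,0,0,-0.15,0],[0,0,0,-0.15,0],[0,0,0,-0.15,0]]'; python3 -m handwheel '[[0,-1.2,-0.9,1.3,0],[0,-2.4,-1.8,2.6,0],[0,-4,-3,4.4,0],[0,-7,-5.4,8,0],[0,-7,-4,13,0],[0,-7,0,17,0]]'; python3 - <<'E'
from h import *
for n in ('top','side'):
    C=cam(n); p,d=imaging.capture(n); save(p,n+'4.png')
    A=pts(C,d,np.ones_like(d,bool)); P=A[(np.hypot(A[:,0]-.47,A[:,1]+.36)<.06)&(A[:,2]>.155)&(A[:,2]<.185)]
    print(n,len(P),P.mean(0).round(4),cv2.minEnclosingCircle(P[:,:2].astype(np.float32)))
E
```

```text
time_s: 25.3
tcp_pos: [0.4758, -0.3573, 0.1603]
eef_rot: [-178.9, 49.0, -141.9]
contact_force: [0.3, 0.2, 0.2]
gripper_width: 0.0864
gripper_force: 0.0
time_s: 26.05
tcp_pos: [0.4047, -0.3593, 0.3326]
eef_rot: [-178.7, 48.9, -141.9]
contact_force: [0.7, -0.2, 0.3]
gripper_width: 0.0877
gripper_force: 0.0
top 322 [ 0.4684 -0.3669  0.17  ] ((0.46871063113212585, -0.3659810423851013), 0.03074789233505726)
side 256 [ 0.4681 -0.3608  0.1701] ((0.4662556052207947, -0.36193257570266724), 0.03258192539215088)
```

```bash
python3 - <<'E'
from h import *
from scipy.optimize import least_squares
Z=np.load('w2.npz');d=Z['d'];p=Z['p'].astype(int)
# pose at capture
T=np.eye(4);T[:3,:3]=R.from_euler('xyz',[-178.7,49.1,-141.7],degrees=True).as_matrix();T[:3,3]=[.46005,-.03555,.35696]
C=list(cam('wrist'));C[2]=T@np.array(imaging.get_calibration('wrist')['hand_eye'])
m=(p[:,:,0]>1.5*p[:,:,1])&(p[:,:,0]>1.5*p[:,:,2])&(p[:,:,0]>80)
P=pts(C,d,m);P=P[(P[:,2]>.13)&(P[:,2]<.178)&(np.hypot(P[:,0]-.597,P[:,1]-.171)<.05)]
f=lambda c:np.hypot(P[:,0]-c[0],P[:,1]-c[1])-.007
s=least_squares(f,[.6,.17],loss='soft_l1',f_scale=.002);print(len(P),P.mean(0),s.x)
v=s.x-[.6205,.0105];print(np.hypot(*v),np.degrees(np.arctan2(v[1],v[0])))
print(get_state()['joints'].round(1))
E
python3 path.py '[[0,0,6,2,0],[0,2,18,2,0],[0,4,30,2,0],[0,6,40,2,0],[0,8,46,-2,0],[0,10.5,44.5,-8,0],[0,20,52,-18.5,0],[0,10,48,-18.5,0],[0,6,42,-18.5,0],[0,7,30,-18.5,0]]'
```

```text
203 [0.58806431 0.16534648 0.15583336] [0.59254071 0.16981535]
0.1617501213511011 99.95384579127604
[-58.4   9.5   1.6 -48.8 -88.2  10.7]
[ 0.405 -0.297  0.358] cost 0.00000 [-55.   3.  -3. -49. -87.   7.] dj 6
[ 0.425 -0.177  0.358] cost 0.00000 [-42.  -7. -13. -49. -77.  -2.] dj 13
[ 0.445 -0.057  0.358] cost 0.00000 [-20. -17. -21. -45. -62. -18.] dj 22
[0.465 0.043 0.358] cost 0.00000 [ 11. -24. -30. -29. -41. -49.] dj 32
[0.485 0.103 0.318] cost 0.00000 [ 32. -24. -44.  -9. -22. -78.] dj 29
[0.51  0.088 0.258] cost 0.00000 [ 16. -14. -35. -37. -26. -41.] dj 37
[0.605 0.163 0.153] cost 0.00000 [ 14.   7. -27. -61. -19. -14.] dj 27
[0.505 0.123 0.153] cost 0.00000 [  9.  -3. -36. -63. -23.  -9.] dj 9
[0.465 0.063 0.153] cost 0.00000 [ -5.  -5. -38. -64. -33.   1.] dj 14
[ 0.475 -0.057  0.153] cost 0.00000 [-27.   3. -31. -62. -49.  15.] dj 22
```

```bash
python3 path.py '[[0,2,10,-2,0],[0,4,20,-4,0],[0,5,30,-6,0],[0,5,36,-8,0],[0,5,41,-8,0],[0,6,46,-8,0],[0,8,50,-8,0],[0,10,53,-8,0],[0,11.9,54.6,-8.2,0],[0,15.5,57.3,-12,0],[0,19.2,60,-16.1,0]]'
```

```text
[ 0.425 -0.257  0.318] cost 0.00000 [-50.   2.  -9. -50. -80.   8.] dj 11
[ 0.445 -0.157  0.298] cost 0.00000 [-38.  -4. -18. -51. -69.   2.] dj 12
[ 0.455 -0.057  0.278] cost 0.00000 [-22. -11. -26. -50. -56.  -8.] dj 16
[0.455 0.003 0.258] cost 0.00000 [ -9. -15. -32. -49. -45. -16.] dj 13
[0.455 0.053 0.258] cost 0.00000 [  9. -19. -37. -40. -33. -34.] dj 18
[0.465 0.103 0.258] cost 0.00000 [ 36. -24. -56.   2.  -9. -90.] dj 56
[0.485 0.143 0.258] cost 0.00029 [  39.  -20.  -58.   12.   -3. -102.] dj 12
[0.505 0.173 0.258] cost 0.00082 [  39.  -16.  -58.   17.   -0. -107.] dj 5
[0.524 0.189 0.256] cost 0.00106 [  39.  -12.  -54.   12.   -0. -102.] dj 5
[0.56  0.216 0.218] cost 0.00085 [ 39.  -4. -43. -16.  -1. -74.] dj 28
[0.597 0.243 0.177] cost 0.00010 [ 37.   5. -36. -31.  -0. -58.] dj 16
```

```bash
python3 - <<'E'
from kin3 import *
o=np.load('o.npy')
S=[[40,10,-10,a,-60,b] for a in (-120,-40,50) for b in (-130,-40,50,140)]
for aa in (100,120,140,160,180,200):
    h=np.array([.6205+.162*np.cos(np.radians(aa)),.0105+.162*np.sin(np.radians(aa)),.16]); out=[]
    for az in (-140,-110,-90,-70,-50,-30):
        z=R.from_euler('xyz',[180,49,az-180],degrees=True).as_matrix()[:,2]
        c,j=ik(h+.015*z,az,49,o,S); out.append(f"{az}:{c:.4f} "+','.join('%.0f'%v for v in j))
    print(aa,h.round(3),' | '.join(out))
E
```

```text
100 [0.592 0.17  0.16 ] -140:0.0000 36,47,19,3,-110,94 | -110:0.0000 45,41,1,19,-95,109 | -90:0.0000 50,35,-14,29,-83,115 | -70:0.0000 53,29,-30,42,-70,118 | -50:0.0000 52,21,-46,62,-57,117 | -30:0.0000 39,14,-58,95,-45,114
120 [0.54  0.151 0.16 ] -140:0.0000 37,42,9,2,-106,92 | -110:0.0000 47,37,-8,17,-92,106 | -90:0.0000 53,31,-21,28,-81,112 | -70:0.0000 56,25,-36,41,-69,115 | -50:0.0000 56,18,-51,60,-57,114 | -30:0.0063 49,12,-58,75,-48,122
140 [0.496 0.115 0.16 ] -140:0.0000 37,38,-0,2,-101,92 | -110:0.0000 47,32,-16,17,-89,105 | -90:0.0000 54,27,-29,27,-78,110 | -70:0.0000 58,21,-43,40,-67,112 | -50:0.0000 58,13,-58,59,-57,112 | -30:0.0233 55,9,-58,60,-51,129
160 [0.468 0.066 0.16 ] -140:0.0000 35,34,-7,4,-97,94 | -110:0.0000 46,29,-23,18,-85,104 | -90:0.0000 53,23,-36,28,-75,109 | -70:0.0000 58,17,-50,41,-65,110 | -50:0.0048 58,11,-58,52,-58,117 | -30:0.0197 -17,-10,-58,-168,-3,68
180 [0.458 0.011 0.16 ] -140:0.0000 32,32,-12,6,-94,96 | -110:0.0000 43,26,-29,20,-81,105 | -90:0.0000 50,20,-42,31,-72,109 | -70:0.0000 54,14,-56,45,-62,109 | -50:0.0185 52,9,-58,49,-58,123 | -30:0.0064 -23,-12,-58,-162,-3,68
200 [ 0.468 -0.045  0.16 ] -140:0.0000 27,32,-14,10,-92,99 | -110:0.0000 38,25,-32,24,-78,107 | -90:0.0000 43,19,-45,36,-68,110 | -70:0.0003 45,12,-58,51,-59,111 | -50:0.0315 42,8,-58,51,-55,130 | -30:0.0009 -30,-10,-58,-161,-7,71
```

```bash
python3 path.py '[[0.5,2,-4,3,10],[0.5,4,-8,6,20],[0.5,4,-10,9,30],[0.5,4,-10,12,50],[0.5,4,-10,15,70],[0.5,4,-10,18,90],[0.5,4,-10,18,110],[0.5,4,-10,18,130],[0.5,4,-10,18,150],[0.5,4,-5,18,170],[0.5,4,0,18,190],[0.5,4,10,18,210],[0.5,4,20,18,232],[0.5,3,40,18,232],[0.5,3,50,18,232],[0.5,5,60,18,232],[0.5,10,66,14,232],[0.5,18.8,66,0,232],[0.5,18.8,61.6,-9.8,232],[0.5,18.8,51.8,-18.2,232]]'
```

```text
[ 0.425 -0.397  0.368] cost 0.00000 [-58.  17.  15. -48. -99.  13.] dj 13
[ 0.445 -0.437  0.398] cost 0.00000 [ -57.   24.   29.  -48. -110.   14.] dj 15
[ 0.445 -0.457  0.428] cost 0.00000 [ -56.   29.   41.  -49. -122.   15.] dj 12
[ 0.445 -0.457  0.458] cost 0.00000 [ -52.   37.   57.  -50. -139.   19.] dj 17
[ 0.445 -0.457  0.488] cost 0.00070 [ -47.   42.   72.  -53. -154.   23.] dj 15
[ 0.445 -0.457  0.518] cost 0.02396 [ -36.   42.   72.  -24. -155.   55.] dj 32
[ 0.445 -0.457  0.518] cost 0.00423 [ -28.   49.   72.   -1. -160.   87.] dj 32
[ 0.445 -0.457  0.518] cost 0.00000 [ -24.   46.   58.   15. -150.  112.] dj 24
[ 0.445 -0.457  0.518] cost 0.00000 [ -19.   37.   38.   26. -134.  127.] dj 20
[ 0.445 -0.407  0.518] cost 0.00000 [  -9.   26.   17.   30. -121.  133.] dj 20
[ 0.445 -0.357  0.518] cost 0.00000 [   0.   16.    1.   35. -110.  139.] dj 16
[ 0.445 -0.257  0.518] cost 0.00000 [  16.    6.  -12.   37. -105.  141.] dj 16
[ 0.445 -0.157  0.518] cost 0.00000 [  34.   -3.  -21.   39. -102.  143.] dj 18
[0.435 0.043 0.518] cost 0.00000 [  54.    5.  -10.   28. -116.  129.] dj 20
[0.435 0.143 0.518] cost 0.00000 [  60.   12.   -1.   24. -121.  124.] dj 9
[0.455 0.243 0.518] cost 0.00000 [  63.   21.   12.   23. -125.  122.] dj 12
[0.505 0.303 0.478] cost 0.00000 [  62.   29.   20.   24. -124.  124.] dj 8
[0.593 0.303 0.338] cost 0.00000 [  56.   37.   16.   25. -111.  124.] dj 13
[0.593 0.259 0.24 ] cost 0.00000 [ 54.  37.   3.  25. -99. 120.] dj 12
[0.593 0.161 0.156] cost 0.00000 [ 50.  36. -12.  28. -85. 117.] dj 15
```

```bash
python3 path.py '[[0.5,0,2,1,10],[0.5,-2,3,2,20],[0.5,-4,4,3,30],[0.5,-4,5,4,40],[0.5,-4,6,6,60],[0.5,-4,8,8,80],[0.5,-4,8,8,100],[0.5,-4,8,8,120],[0.5,-4,8,8,140],[0.5,-4,8,8,160],[0.5,-4,8,10,180],[0.5,-3,8,13,200],[0.5,0,10,16,215],[0.5,2,20,18,232],[0.5,3,40,18,232]]'
```

```text
[ 0.405 -0.337  0.348] cost 0.00000 [-56.  12.   5. -48. -95.  15.] dj 7
[ 0.385 -0.327  0.358] cost 0.00000 [ -55.   14.    9.  -46. -103.   20.] dj 8
[ 0.365 -0.317  0.368] cost 0.00000 [ -54.   15.   12.  -44. -109.   25.] dj 7
[ 0.365 -0.307  0.378] cost 0.00000 [ -50.   17.   15.  -42. -115.   30.] dj 6
[ 0.365 -0.297  0.398] cost 0.00000 [ -43.   22.   22.  -37. -125.   39.] dj 10
[ 0.365 -0.277  0.418] cost 0.00000 [ -34.   23.   25.  -30. -132.   50.] dj 11
[ 0.365 -0.277  0.418] cost 0.00000 [ -26.   25.   24.  -19. -134.   66.] dj 16
[ 0.365 -0.277  0.418] cost 0.00000 [ -17.   25.   18.   -7. -132.   83.] dj 17
[ 0.365 -0.277  0.418] cost 0.00000 [  -9.   23.   10.    5. -126.   98.] dj 15
[ 0.365 -0.277  0.418] cost 0.00000 [  -1.   18.   -1.   15. -118.  110.] dj 12
[ 0.365 -0.277  0.438] cost 0.00000 [   6.   12.  -10.   24. -111.  121.] dj 11
[ 0.375 -0.277  0.468] cost 0.00000 [  13.    4.  -18.   32. -105.  132.] dj 11
[ 0.405 -0.257  0.498] cost 0.00000 [  19.   -0.  -21.   37. -102.  141.] dj 8
[ 0.425 -0.157  0.518] cost 0.00000 [  36.   -5.  -23.   38. -104.  142.] dj 17
[0.435 0.043 0.518] cost 0.00000 [  54.    5.  -10.   28. -116.  129.] dj 18
```

```bash
python3 -m handwheel '[[0.5,0,2,1,10],[0.5,-2,3,2,20],[0.5,-4,4,3,30],[0.5,-4,5,4,40],[0.5,-4,5.5,5,50],[0.5,-4,6,6,60],[0.5,-4,7,7,70],[0.5,-4,8,8,80]]' | sed -n 1,4p; python3 -m handwheel '[[0.5,0,0,0,8],[0.5,0,0,0,16],[0.5,0,0,0,25],[0.5,0,0,0,34],[0.5,0,0,0,43],[0.5,0,0,0,52],[0.5,0,0,0,61],[0.5,0,0,0,70]]' | sed -n 1,4p; python3 -m handwheel '[[0.5,0,0,0,10],[0.5,0,0,1,20],[0.5,0,0,2,30],[0.5,0.5,0,3.5,40],[0.5,1,0,5,50],[0.5,2.5,1,6.5,58],[0.5,4,2,8,65],[0.5,5,5,9,72]]' | sed -n 1,4p;  python3 -m handwheel '[[0.5,0.5,5,1,5],[0.5,1,10,1,10],[0.5,1,15,1,10],[0.5,1,20,1,10],[0.5,1,25,1,10],[0.5,1,30,1,10],[0.5,1,36,1,10],[0.5,2,42,1,10]]' | sed -n 1,4p; python3 -c "
from h import *
print(get_state()['joints'].round(1))"
```

```text
time_s: 27.15
tcp_pos: [0.3653, -0.2783, 0.4113]
eef_rot: [-178.9, 49.0, -61.7]
contact_force: [1.5, 0.1, -0.0]
time_s: 28.15
tcp_pos: [0.3658, -0.278, 0.4111]
eef_rot: [-178.9, 49.0, 8.3]
contact_force: [-1.0, 0.1, -0.7]
time_s: 29.15
tcp_pos: [0.4154, -0.228, 0.5021]
eef_rot: [-179.0, 49.0, 80.1]
contact_force: [0.2, 0.1, 0.3]
time_s: 30.15
tcp_pos: [0.4357, 0.1934, 0.5119]
eef_rot: [-179.0, 48.9, 90.0]
contact_force: [1.1, -0.3, 1.4]
[  63.    15.2    3.9   22.7 -122.4  121.1]
```

```bash
python3 -m handwheel '[[0.5,3,5,-2,0],[0.5,6,9,-5,0],[0.5,10,10.5,-10,0],[0.5,14,10.5,-15,0],[0.5,15.7,10.5,-20,0],[0.5,15.7,9,-24,0],[0.5,15.7,6.4,-27.6,0],[0.5,15.7,6.4,-27.6,0]]'; python3 - <<'E'
from h import *
from scipy.optimize import least_squares
C=cam('wrist');p,d=imaging.capture('wrist');save(p,'w5.png');s=get_state();p=p.astype(int)
m=(p[:,:,0]>1.5*p[:,:,1])&(p[:,:,0]>1.5*p[:,:,2])&(p[:,:,0]>80)
P=pts(C,d,m);P=P[(P[:,2]>.13)&(P[:,2]<.178)&(np.hypot(P[:,0]-.597,P[:,1]-.171)<.05)]
f=lambda c:np.hypot(P[:,0]-c[0],P[:,1]-c[1])-.007
if len(P): print(len(P),P.mean(0),least_squares(f,[.6,.16],loss='soft_l1',f_scale=.002).x)
print(s['tcp_pos'])
E
```

```text
time_s: 31.15
tcp_pos: [0.5924, 0.2534, 0.2328]
eef_rot: [-178.5, 49.2, 90.2]
contact_force: [0.2, 0.9, 0.5]
gripper_width: 0.0438
gripper_force: 0.0
737 [0.59210733 0.1771137  0.1550442 ] [0.59191674 0.1712548 ]
[0.59324653 0.25494357 0.23469091]
```

View pics/w5.png

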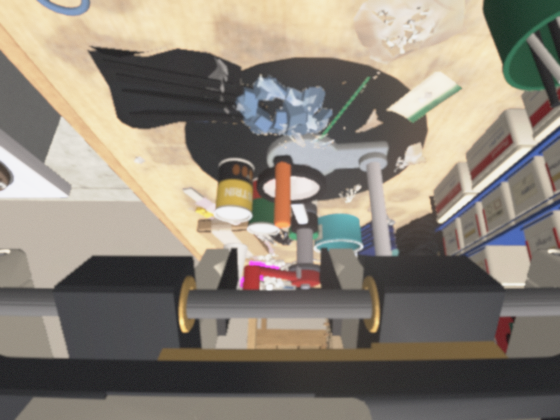

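The orange handle stands upright at about (283,195), centred between the fingers, so I advance and grip.

```bash
python3 -m handwheel '[[0.5,0,-2.4,-2.1,0],[0.5,-0.1,-4.8,-4.2,0],[0.5,-0.1,-7.2,-6.4,0],[0.5,-0.1,-9.6,-8.5,0],[0.5,-0.1,-9.6,-8.5,0],[0.9,-0.1,-9.6,-8.5,0],[0.9,-0.1,-9.6,-8.5,0],[0.9,-0.1,-9.6,-8.5,0]]' 10; python3 - <<'E'
import numpy as np
c=np.array([.6205,.0105]); h=np.array([.592,.1708]); v=h-c; a0=np.arctan2(v[1],v[0]); print(np.degrees(a0),np.hypot(*v))
y=np.array([.5138,-.0301])-c; a1=np.arctan2(y[1],y[0])%(2*np.pi); print(np.degrees(a1),np.hypot(*y))
for a in np.linspace(a0,a1,19): print(((c+.1625*np.array([np.cos(a),np.sin(a)])-h)*100).round(2).tolist(),end=' ')
E
```

```text
time_s: 32.2
tcp_pos: [0.5922, 0.1615, 0.15]
eef_rot: [-178.9, 48.9, 90.1]
contact_force: [0.7, -0.5, -0.0]
gripper_width: 0.0196
gripper_force: 0.0
100.08136793687395 0.16281382005223022
200.83212485828372 0.1141632602898148
[0.01, -0.03] [-1.54, -0.38] [-3.05, -0.89] [-4.5, -1.53] [-5.87, -2.32] [-7.17, -3.24] [-8.37, -4.27] [-9.46, -5.43] [-10.44, -6.68] [-11.29, -8.02] [-12.0, -9.43] [-12.57, -10.91] [-13.0, -12.44] [-13.27, -14.01] [-13.39, -15.59] [-13.36, -17.17] [-13.17, -18.75] [-12.83, -20.3] [-12.34, -21.81]
```

```bash
python3 -m handwheel '[[0.9,0,0,0,0],[0.9,0,0,0,0]]' 10; python3 -m handwheel '[[0.9,-0.8,-0.15,0,0],[0.9,-1.5,-0.4,0,0],[0.9,-2.3,-0.6,0,0],[0.9,-3,-0.9,0,0]]'; python3 path.py '[[0.9,-4,-3.5,0,0],[0.9,-7.5,-6,0,0],[0.9,-9.5,-10,0,0]]'
```

```text
time_s: 32.45
tcp_pos: [0.5921, 0.1612, 0.1498]
eef_rot: [-178.9, 48.9, 90.1]
contact_force: [-0.1, 2.1, 2.5]
gripper_width: 0.0138
gripper_force: 10.0
time_s: 32.95
tcp_pos: [0.5613, 0.1515, 0.1497]
eef_rot: [-178.9, 49.0, 90.1]
contact_force: [1.7, 3.1, 3.0]
gripper_width: 0.014
gripper_force: 9.9
[0.521 0.116 0.15 ] cost 0.00000 [ 52.  30. -24.  27. -80. 112.] dj 7
[0.486 0.091 0.15 ] cost 0.00000 [ 53.  27. -30.  26. -78. 110.] dj 6
[0.466 0.051 0.15 ] cost 0.00000 [ 52.  24. -35.  27. -76. 109.] dj 6
```

```bash
python3 -m handwheel '[[0.9,-1.45,-0.65,0,0],[0.9,-2.8,-1.4,0,0],[0.9,-4.1,-2.35,0,0],[0.9,-5.3,-3.4,0,0],[0.9,-6.4,-4.5,0,0],[0.9,-7.4,-5.8,0,0],[0.9,-8.2,-7.1,0,0],[0.9,-8.9,-8.5,0,0]]'; python3 -m handwheel '[[0.5,0,0,0,0],[0.5,0,0,0,0],[0.5,0,0,0,0]]'; python3 path.py '[[0.5,0,4,3.6,0],[0.5,0,8,7.2,0],[0.5,-2,8,15,0],[0.5,-5,4,22,0],[0.5,-5,-2,28,0],[0.5,-5,-8,33,0],[0.5,-5,-14,33,0],[0.5,-7,-20,33,0],[0.5,-7,-26,33,0],[0.5,-8,-30,33,0]]'
```

```text
time_s: 33.95
tcp_pos: [0.4723, 0.0659, 0.1494]
eef_rot: [-178.8, 49.0, 90.2]
contact_force: [3.1, 1.5, 0.4]
gripper_width: 0.0137
gripper_force: 10.0
time_s: 34.33
tcp_pos: [0.4728, 0.0667, 0.1494]
eef_rot: [-178.8, 49.0, 90.1]
contact_force: [0.7, 0.7, -1.0]
gripper_width: 0.0383
gripper_force: 0.0
[0.473 0.107 0.185] cost 0.00000 [ 56.  24. -28.  24. -83. 111.] dj 6
[0.473 0.147 0.221] cost 0.00000 [ 58.  24. -22.  23. -89. 112.] dj 6
[0.453 0.147 0.299] cost 0.00000 [ 60.  19. -18.  22. -98. 114.] dj 9
[0.423 0.107 0.369] cost 0.00000 [  60.   11.  -19.   22. -104.  116.] dj 7
[0.423 0.047 0.429] cost 0.00000 [  56.    6.  -19.   25. -108.  122.] dj 6
[ 0.423 -0.013  0.479] cost 0.00000 [  52.    1.  -19.   29. -110.  128.] dj 6
[ 0.423 -0.073  0.479] cost 0.00000 [  46.   -2.  -23.   32. -106.  132.] dj 6
[ 0.403 -0.133  0.479] cost 0.00000 [  41.   -6.  -28.   35. -104.  135.] dj 5
[ 0.403 -0.193  0.479] cost 0.00000 [ 34.  -8. -30.  39. -98. 141.] dj 8
[ 0.393 -0.233  0.479] cost 0.00000 [ 28. -10. -32.  41. -95. 144.] dj 5
```

```bash
python3 -m handwheel '[[0.5,0,4,3.6,0],[0.5,0,8,7.2,0],[0.5,-1,10,13,0],[0.5,-2,12,19,0],[0.5,-3,12,25,0],[0.5,-4,12,31,0],[0.5,-4,11,36,0],[0.5,-4,6,36,0]]'|sed -n 1,4p; python3 -m handwheel '[[0.5,0,-6,0,0],[0.5,0,-12,0,0],[0.5,-0.5,-17,0,0],[0.5,-1,-22,0,0],[0.5,-1,-27,0,-2],[0.5,-2,-31,0,-5],[0.5,-2,-34,0,-10],[0.5,-3,-37,0,-17]]'|sed -n 1,4p;python3 -m handwheel '[[0.5,-1,-2,-1,-7],[0.5,-2.5,-3.5,-2.5,-15],[0.5,-3.5,-4.5,-4,-23],[0.5,-4,-4.5,-5.5,-33],[0.5,-4.5,-4.5,-7,-43],[0.5,-5,-4.5,-8,-53],[0.5,-5,-4.5,-9,-63],[0.5,-5,-4.5,-9,-72]]'|sed -n 1,4p;python3 -m handwheel '[[0.5,0,0,0,-9],[0.5,0,0,0,-18],[0.5,0,0,0,-27],[0.5,0,0,0,-36],[0.5,0,0,0,-45],[0.5,0,0,0,-54],[0.5,0,0,0,-63],[0.5,0,0,0,-70]]'|sed -n 1,4p; python3 -c "
from h import *
print(get_state()['joints'].round(1))"
```

```text
time_s: 35.33
tcp_pos: [0.4337, 0.1282, 0.5116]
eef_rot: [-179.1, 48.8, 90.1]
contact_force: [0.3, -0.6, -1.3]
time_s: 36.33
tcp_pos: [0.4023, -0.2444, 0.5096]
eef_rot: [-178.9, 49.0, 72.9]
contact_force: [1.1, 0.5, 0.2]
time_s: 37.33
tcp_pos: [0.3534, -0.2882, 0.4182]
eef_rot: [-178.7, 49.2, 0.9]
contact_force: [-0.7, 0.3, 0.6]
time_s: 38.33
tcp_pos: [0.353, -0.2889, 0.4192]
eef_rot: [-178.9, 49.0, -69.2]
contact_force: [-1.2, 0.0, 0.2]
[ -38.2   22.5   24.4  -32.6 -131.2   45.5]
```

```bash
python3 -m handwheel '[[0.5,0,0,-1,-10],[0.5,0,0,-2,-20],[0.5,0.5,0,-3,-30],[0.5,1.5,0,-4.5,-40],[0.5,3,2,-6,-50],[0.5,4,4,-7,-60],[0.5,5,7,-8,-68],[0.5,6,10,-9,-73]]' |sed -n 1,4p; python3 path.py '[[0.5,1,6,-2,0],[0.5,1,12,-5,0],[0.5,0.8,18,-8,0],[0.5,0.7,20.5,-10,0],[0.5,0.7,22.7,-11.5,0],[0.5,4,25,-15,0],[0.5,6.8,27.3,-18.1,0],[0.5,5.5,20,-18.1,0],[0.5,5.4,14.3,-18.1,0]]'
```

```text
time_s: 39.33
tcp_pos: [0.4126, -0.1877, 0.3293]
eef_rot: [-178.8, 49.0, -142.1]
contact_force: [0.8, -0.1, 0.2]
[ 0.423 -0.128  0.309] cost 0.00000 [-37.  -9. -20. -50. -70.  -1.] dj 8
[ 0.423 -0.068  0.279] cost 0.00000 [-27. -13. -27. -51. -61.  -5.] dj 9
[ 0.421 -0.008  0.249] cost 0.00000 [-15. -16. -34. -50. -50. -12.] dj 13
[0.42  0.017 0.229] cost 0.00000 [ -9. -17. -37. -51. -44. -14.] dj 6
[0.42  0.039 0.214] cost 0.00000 [ -2. -17. -39. -51. -38. -17.] dj 6
[0.453 0.062 0.179] cost 0.00000 [ -1. -10. -39. -58. -33.  -9.] dj 8
[0.481 0.085 0.148] cost 0.00000 [ -1.  -3. -37. -65. -30.  -0.] dj 9
[0.468 0.012 0.148] cost 0.00000 [-17.  -1. -36. -65. -42.  10.] dj 16
[ 0.467 -0.045  0.148] cost 0.00000 [-26.   2. -33. -63. -49.  15.] dj 10
```

```bash
python3 -m handwheel '[[0.5,1,5,-2,0],[0.5,1,10,-4,0],[0.5,1,14,-6,0],[0.5,0.8,18,-8,0],[0.5,0.8,18,-8,0]]' |sed -n 1,4p; python3 - <<'E'
from h import *
from scipy.optimize import least_squares
C=cam('wrist');p,d=imaging.capture('wrist');save(p,'w6.png');s=get_state();np.savez('w6.npz',p=p,d=d,M=C[2])
q=p.astype(int)
m=(q[:,:,0]>1.5*q[:,:,1])&(q[:,:,0]>1.5*q[:,:,2])&(q[:,:,0]>80)
P=pts(C,d,m);P=P[(P[:,2]>.13)&(P[:,2]<.178)&(np.hypot(P[:,0]-.473,P[:,1]-.0775)<.04)]
f=lambda c:np.hypot(P[:,0]-c[0],P[:,1]-c[1])-.007
if len(P): print('handle',len(P),P.mean(0),least_squares(f,P[:,:2].mean(0)+.004,loss='soft_l1',f_scale=.002).x)
for n in ('yellow_can','magnifier','lock'):
    for b in finder.cut_out('wrist',n)[:1]:
        P=pts(C,d,b['region']); print(n,b['p'],np.round(b['pixel']),len(P))
        z0,z1={'yellow_can':(.08,.1),'magnifier':(.11,.13),'lock':(.22,.26)}[n]; P=P[(P[:,2]>z0)&(P[:,2]<z1)]
        if len(P): print(P.mean(0),cv2.minEnclosingCircle(P[:,:2].astype(np.float32)))
print(s['tcp_pos'])
E
```

```text
time_s: 39.95
tcp_pos: [0.4192, -0.0046, 0.2485]
eef_rot: [-179.0, 49.0, -141.6]
contact_force: [-0.0, -0.2, 1.2]
handle 599 [0.46669143 0.07040847 0.1543976 ] [0.47118327 0.07454321]
yellow_can 0.71 [198.  71.] 6040
[ 0.51251035 -0.03141137  0.08249988] ((0.5133907198905945, -0.029542209580540657), 0.030121061950922012)
magnifier 0.66 [266. 172.] 5036
[0.52641211 0.04439987 0.11907835] ((0.5475544333457947, 0.04021165892481804), 0.09212873131036758)
lock 0.68 [239. 251.] 1780
[0.54622048 0.05494208 0.22788388] ((0.49347788095474243, 0.01351376622915268), 0.08176323771476746)
[ 0.42012545 -0.00633493  0.24939392]
```

View pics/w6.png

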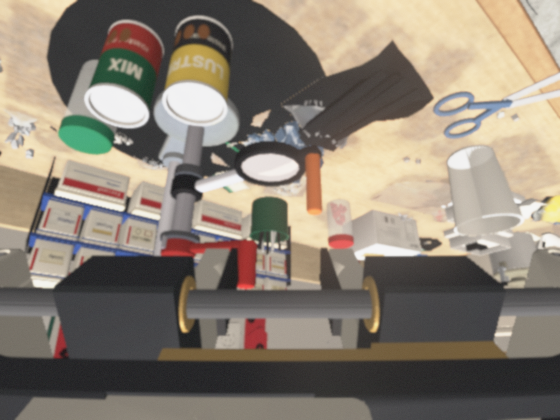

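The handle is at (314,180) and the can's rim is at (197,103), both clear of the tool. Gripping the handle.

```bash
python3 -m handwheel '[[0.5,0.6,2.5,-2.4,0],[0.5,1.2,5,-4.7,0],[0.5,2.8,6.3,-6.4,0],[0.5,4.4,7.5,-8.1,0],[0.5,6,8.8,-9.9,0],[0.5,6,8.8,-9.9,0],[0.9,6,8.8,-9.9,0],[0.9,6,8.8,-9.9,0]]' 10;  python3 -m handwheel '[[0.9,0,0,0,0],[0.9,0,0,0,0],[0.9,0,0,0,0]]'; python3 - <<'E'
import numpy as np
from plant import get_state
c=np.array([.6205,.0105]);t=get_state()['tcp_pos'][:2];h=t-.015*np.array([.595,.465]);print(h)
v=h-c;a0=np.arctan2(v[1],v[0]);y=np.array([.5136,-.0298])-c;a1=np.arctan2(y[1],y[0])%(2*np.pi);print(np.degrees([a0,a1]),np.hypot(*v))
for a in np.linspace(a0,a1,9)[1:]: print(((np.hypot(*v)*np.array([np.cos(a),np.sin(a)])-v)*100).round(2).tolist(),end=' ')
E
```

```text
time_s: 41.15
tcp_pos: [0.481, 0.0788, 0.1512]
eef_rot: [-178.8, 49.0, -141.9]
contact_force: [0.0, -0.7, 0.1]
gripper_width: 0.0291
gripper_force: 0.0
time_s: 41.52
tcp_pos: [0.4802, 0.0804, 0.151]
eef_rot: [-178.9, 49.0, -141.8]
contact_force: [-5.3, -0.1, 5.6]
gripper_width: 0.0135
gripper_force: 10.0
[0.47128757 0.07338842]
[157.14608361 200.65583287] 0.16192375326589553
[-0.53, -1.44] [-0.92, -2.93] [-1.17, -4.45] [-1.27, -5.98] [-1.22, -7.51] [-1.04, -9.04] [-0.7, -10.54] [-0.23, -12.0]
```

```bash
python3 -m handwheel '[[0.9,-0.5,-1.45,0,0],[0.9,-0.9,-2.9,0,0],[0.9,-1.15,-4.45,0,0],[0.9,-1.25,-6,0,0],[0.9,-1.2,-7.5,0,0],[0.9,-1.05,-9,0,0],[0.9,-0.7,-10.5,0,0],[0.9,-0.25,-12,0,0]]'; python3 -m handwheel '[[0.9,0,0,0,0],[0.9,0,0,0,0]]'; python3 - <<'E'
from h import *
for n in ('wrist','top','side'):
    C=cam(n);p,d=imaging.capture(n);save(p,n+'7.png');np.savez(n+'7.npz',p=p,d=d,M=C[2])
    for q,z0,z1 in (('lens_center',.11,.13),('yellow_can',.078,.1)):
        for b in finder.cut_out(n,q)[:1]:
            P=pts(C,d,b['region']);P=P[(P[:,2]>z0)&(P[:,2]<z1)]
            if len(P): print(n,q,round(b['p'],2),np.round(b['pixel']),len(P),P.mean(0).round(4),cv2.minEnclosingCircle(P[:,:2].astype(np.float32)))
E
```

```text
time_s: 42.52
tcp_pos: [0.4774, -0.0402, 0.1502]
eef_rot: [-178.9, 48.9, -141.9]
contact_force: [-3.9, 1.9, -0.8]
gripper_width: 0.0139
gripper_force: 10.0
time_s: 42.78
tcp_pos: [0.4781, -0.0417, 0.1502]
eef_rot: [-178.7, 48.9, -141.8]
contact_force: [-5.6, -3.6, 2.6]
gripper_width: 0.0135
gripper_force: 10.0
wrist lens_center 0.76 [270. 230.] 4082 [ 0.4971 -0.0432  0.1191] ((0.5026156902313232, -0.03712180629372597), 0.04417620971798897)
wrist yellow_can 0.69 [260. 138.] 2484 [ 0.5084 -0.0366  0.0824] ((0.5134480595588684, -0.031211376190185547), 0.02949862740933895)
top lens_center 0.64 [297. 233.] 519 [ 0.5244 -0.0279  0.1218] ((0.5389149188995361, -0.021632127463817596), 0.065951868891716)
side lens_center 0.45 [287. 239.] 191 [ 0.5656 -0.0228  0.1228] ((0.5712180137634277, -0.027044789865612984), 0.0756874606013298)
side yellow_can 0.57 [276. 262.] 102 [ 0.5118 -0.0417  0.085 ] ((0.5126020908355713, -0.03461940959095955), 0.02839462086558342)
```

View pics/wrist7.png

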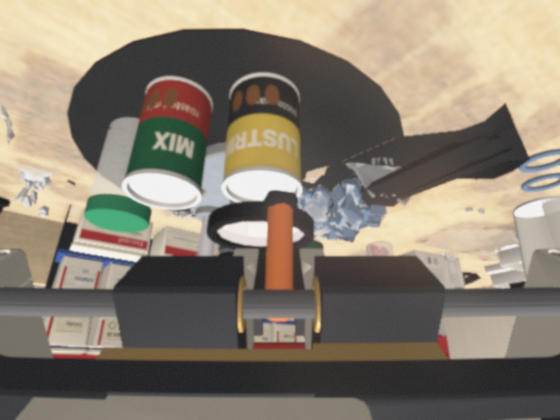

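```bash
python3 - <<'E'
from h import *
Z=np.load('wrist7.npz');C=list(cam('wrist'));C[2]=Z['M'];q=Z['p'].astype(int)
P=pts(C,Z['d'],q.sum(2)<150);P=P[(P[:,2]>.117)&(P[:,2]<.128)&(np.hypot(P[:,0]-.5134,P[:,1]+.0315)<.05)]
from scipy.optimize import least_squares
f=lambda c:np.hypot(P[:,0]-c[0],P[:,1]-c[1])-.0335
print(len(P),least_squares(f,[.513,-.03],loss='soft_l1',f_scale=.003).x)
E
python3 path.py '[[0.5,-3,-2.3,3.3,0],[0.5,-6,-4.7,6.6,0],[0.5,-5,-3.5,12,0],[0.5,-2,2,14,0],[0.5,2.6,6,12.5,0],[0.5,5.5,8.4,9.4,0],[0.5,8.5,10.7,6.2,0],[0.5,7.5,7,6.2,0],[0.5,7.5,4,6.2,0],[0.5,8.5,1.5,6.2,0],[0.5,10.2,-0.7,6.2,0]]'
```

```text
492 [ 0.5094683  -0.03114956]
[ 0.448 -0.064  0.183] cost 0.00000 [-29.  -2. -31. -58. -53.  10.] dj 5
[ 0.418 -0.088  0.216] cost 0.00000 [-34.  -6. -30. -55. -60.   8.] dj 7
[ 0.428 -0.076  0.27 ] cost 0.00000 [-29. -11. -27. -51. -61.  -3.] dj 11
[ 0.458 -0.021  0.29 ] cost 0.00000 [-14. -15. -28. -48. -52. -16.] dj 15
[0.504 0.019 0.275] cost 0.00000 [ -4. -12. -28. -46. -42. -22.] dj 10
[0.533 0.043 0.244] cost 0.00000 [ -0.  -7. -29. -49. -37. -20.] dj 6
[0.563 0.066 0.212] cost 0.00000 [  2.  -2. -28. -53. -32. -16.] dj 5
[0.553 0.029 0.212] cost 0.00000 [ -5.  -2. -27. -55. -38. -10.] dj 7
[ 0.553 -0.001  0.212] cost 0.00000 [-11.  -0. -25. -56. -42.  -6.] dj 5
[ 0.563 -0.026  0.212] cost 0.00000 [-14.   2. -23. -56. -45.  -4.] dj 4
[ 0.58  -0.048  0.212] cost 0.00000 [-17.   4. -21. -56. -47.  -2.] dj 3
```

```bash
python3 -m handwheel '[[0.5,0,0,0,0],[0.5,0,0,0,0],[0.5,0,0,0,0],[0.5,-1,-0.8,1.1,0],[0.5,-3,-2.3,3.3,0],[0.5,-6,-4.7,6.6,0],[0.5,-5.5,-4,10,0],[0.5,-5,-3.5,14,0]]'; python3 - <<'E'
from h import *
C=cam('wrist');p,d=imaging.capture('wrist');save(p,'w8.png');s=get_state()
for q,z0,z1 in (('lens_center',.117,.128),('lock',.215,.25)):
    for b in finder.cut_out('wrist',q)[:1]:
        P=pts(C,d,b['region']);P=P[(P[:,2]>z0)&(P[:,2]<z1)&(P[:,0]>.47)]
        if len(P): print(q,round(b['p'],2),np.round(b['pixel']),len(P),P.mean(0).round(4),cv2.minEnclosingCircle(P[:,:2].astype(np.float32)))
print(s['tcp_pos'],s['joints'].round(1))
E
```

```text
time_s: 44.22
tcp_pos: [0.4273, -0.0763, 0.2921]
eef_rot: [-178.8, 48.9, -142.0]
contact_force: [1.2, -0.7, -0.5]
gripper_width: 0.0438
gripper_force: 0.0
lens_center 0.85 [258. 122.] 2565 [ 0.5286 -0.0287  0.1199] ((0.5516915321350098, -0.026692606508731842), 0.08641309291124344)
lock 0.91 [288. 226.] 309 [0.5522 0.0559 0.2251] ((0.5558481812477112, 0.05913086235523224), 0.010027757845818996)
[ 0.42936959 -0.07701567  0.2982257 ] [-28.  -12.7 -24.7 -50.  -62.7  -6.3]
```

```bash
python3 -m handwheel '[[0.5,2,3,0,0],[0.5,4,6,0,0],[0.5,6,8,-0.6,0],[0.5,7.6,9.5,-1.2,0],[0.5,7.6,9.5,-1.2,0],[0.5,7.6,9.5,-1.2,0],[0.5,7.6,9.5,-1.2,0]]'
```

```text
time_s: 45.25
tcp_pos: [0.504, 0.0188, 0.2785]
eef_rot: [-178.8, 49.0, -141.9]
contact_force: [-0.5, 0.9, 0.5]
gripper_width: 0.0436
gripper_force: 0.0
```

```bash
python3 -m handwheel '[[0.5,2,1.5,-2.2,0],[0.5,4,3.1,-4.4,0],[0.5,6,4.6,-6.6,0],[0.5,6,4.6,-6.6,0],[0.8,6,4.6,-6.6,0],[0.8,6,4.6,-6.6,0],[0.8,6,4.6,-6.6,0],[0.8,6,4.6,-6.6,0]]' 12; python3 - <<'E'
import numpy as np
from plant import get_state
c=np.array([.6205,.0105]);s=get_state();t=s['tcp_pos'][:2];h=t-.015*np.array([.595,.465]);print(h,s['gripper_width'])
v=h-c;a0=np.arctan2(v[1],v[0]);a1=np.radians(187-45+90);print(np.degrees([a0,a1]),np.hypot(*v))
for a in np.linspace(a0,a1,9)[1:]: print(((np.hypot(*v)*np.array([np.cos(a),np.sin(a)])-v)*100).round(2).tolist(),end=' ')
E
```

```text
time_s: 46.25
tcp_pos: [0.5645, 0.0653, 0.2134]
eef_rot: [-178.7, 49.0, -141.8]
contact_force: [-1.3, -2.3, 3.3]
gripper_width: 0.0198
gripper_force: 12.0
[0.55554727 0.05828051] 0.01977607891324937
[143.66106727 232.        ] 0.08063395670694949
[-0.79, -1.33] [-1.32, -2.79] [-1.56, -4.33] [-1.49, -5.88] [-1.13, -7.39] [-0.49, -8.8] [0.41, -10.06] [1.53, -11.13]
```

```bash
python3 -m handwheel '[[0.8,-0.8,-1.35,0,0],[0.8,-1.3,-2.8,0,0],[0.8,-1.55,-4.35,0,0],[0.8,-1.5,-5.9,0,0],[0.8,-1.15,-7.4,0,0],[0.8,-0.5,-8.8,0,0],[0.8,0.4,-10.05,0,0],[0.8,1.2,-10.85,0,0]]'; python3 -m handwheel '[[0.8,0.25,-0.25,0,0],[0.8,0.5,-0.4,0,0],[0.8,0.7,-0.6,0,0],[0.8,0.7,-0.6,0,0]]'
```

```text
time_s: 47.25
tcp_pos: [0.5746, -0.0422, 0.2113]
eef_rot: [-179.1, 48.9, -142.0]
contact_force: [-5.8, 2.1, 0.2]
gripper_width: 0.0202
gripper_force: 12.0
time_s: 47.75
tcp_pos: [0.5792, -0.0456, 0.2112]
eef_rot: [-179.4, 48.9, -142.0]
contact_force: [-18.5, 4.6, 6.7]
gripper_width: 0.02
gripper_force: 12.0
```

```bash
python3 -m handwheel '[[0.8,-0.2,0.2,0,0],[0.5,-0.2,0.2,0,0],[0.5,-0.2,0.2,0,0],[0.5,-0.2,0.2,0,0],[0.5,-1.4,-0.7,1.3,0],[0.5,-3.2,-2.1,3.3,0],[0.5,-6,-4.5,6.6,0],[0.5,-9,-7,9.5,0]]'; python3 -m handwheel '[[0.5,-3,-6,0,0],[0.5,-3,-6,0,0],[0.5,-3,-6,0,0]]' | sed -n 1,3p; python3 - <<'E'
from h import *
import numpy as np
C=cam('wrist');p,d=imaging.capture('wrist');save(p,'w9.png')
A=pts(C,d,np.ones_like(d,bool))
K=A[(A[:,2]>.228)&(A[:,2]<.242)&(np.hypot(A[:,0]-.6205,A[:,1]-.0105)<.11)&(A[:,0]>.53)]
print('knob',len(K),K.mean(0) if len(K) else '',cv2.minEnclosingCircle(K[:,:2].astype(np.float32)) if len(K) else '')
for q,z0,z1 in (('yellow_can',.078,.092),):
    for b in finder.cut_out('wrist',q)[:1]:
        P=pts(C,d,b['region']);P=P[(P[:,2]>z0)&(P[:,2]<z1)]
        print(q,P.mean(0).round(4),cv2.minEnclosingCircle(P[:,:2].astype(np.float32)))
pp=p.astype(int);m=(pp[:,:,0]>1.5*pp[:,:,1])&(pp[:,:,0]>1.5*pp[:,:,2])&(pp[:,:,0]>80)
P=pts(C,d,m);P=P[(P[:,2]>.135)&(P[:,2]<.178)&(np.hypot(P[:,0]-.469,P[:,1]+.048)<.04)]
from scipy.optimize import least_squares
f=lambda c:np.hypot(P[:,0]-c[0],P[:,1]-c[1])-.007
if len(P): print('handle',len(P),least_squares(f,P[:,:2].mean(0)+.004,loss='soft_l1',f_scale=.002).x)
C=cam('top');p,d=imaging.capture('top');A=pts(C,d,np.ones_like(d,bool)); P=A[(np.hypot(A[:,0]-.47,A[:,1]+.36)<.05)&(A[:,2]>.155)&(A[:,2]<.185)]
print('cone',len(P),P.mean(0))
E
```

```text
time_s: 48.75
tcp_pos: [0.4919, -0.1198, 0.3095]
eef_rot: [-178.7, 49.0, -141.7]
contact_force: [0.3, -0.4, 0.3]
gripper_width: 0.0437
gripper_force: 0.0
time_s: 49.12
tcp_pos: [0.4629, -0.1798, 0.3078]
eef_rot: [-178.8, 49.0, -142.0]
knob 254 [ 0.63477824 -0.02080185  0.23292387] ((0.6435403227806091, -0.02151617407798767), 0.08913398534059525)
yellow_can [ 0.5064 -0.0439  0.0822] ((0.5112178325653076, -0.036146149039268494), 0.027274494990706444)
handle 468 [ 0.46930484 -0.04665632]
cone 26 [ 0.46333155 -0.38994314  0.17503299]
```

View pics/w9.png

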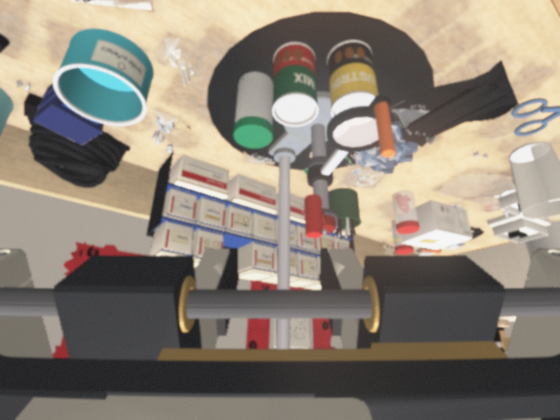

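```bash
python3 - <<'E'
from h import *
C=cam('wrist');p,d=imaging.capture('wrist');q=p.astype(int)
m=(q[:,:,0]>1.7*q[:,:,1])&(q[:,:,0]>1.7*q[:,:,2])&(q[:,:,0]>80)
P=pts(C,d,m);P=P[(P[:,2]>.205)&(P[:,2]<.24)&(np.hypot(P[:,0]-.6205,P[:,1]-.0105)<.11)]
print(len(P),P.mean(0)); c=P.mean(0)[:2]+.005*np.array([.8,.6])-[.6205,.0105]; print(np.hypot(*c),np.degrees(np.arctan2(c[1],c[0]))%360)
E
```

```text
461 [ 0.56518895 -0.05535778  0.2207651 ]
0.0811413863165853 230.7751058429926
```

```bash
python3 -c "
from plant import r
print(r.close_job())"
```

```text
the job is handed in; nothing more can be done
None
```

The job is handed in at about 49 s; no verdict came back. By my measurements the cone stands on the carton within 5 mm of its centre, the lens is about 2 to 4 mm off the yellow can's centre, and the red lever is at its stop (about 1.55 rad). The robot is clear of everything.

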